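# Cover the biscuits and mugs on the patio counter

## Task

The wasps are out and the guests have gone for a swim, so get everything on the patio counter under cover: take the enamel cover off the terracotta dish, stack all the loose biscuits from the bamboo board in one neat, straight pile in the middle of the dish and set the cover back over them on the dish's rim, and set a wooden lid on each of the two mugs standing on the counter. Cover and lids must be fully seated and level, with the mugs left standing upright; do not disturb the other things on the counter.

Things in the scene. Friction and masses are not known exactly. Their poses are not given: they have to be found in the camera images.
- biscuit_1: round shortbread biscuit, golden brown, baked hard, a flat disc 60 mm in diameter and 14 mm thick, 35 g; origin at the centre of its underside, z up. Three to five such biscuits lie singly on the bamboo board (centres about 95 mm apart or more); absent ones read None
- biscuit_2: round shortbread biscuit, golden brown, baked hard, a flat disc 60 mm in diameter and 14 mm thick, 35 g; origin at the centre of its underside, z up. Three to five such biscuits lie singly on the bamboo board (centres about 95 mm apart or more); absent ones read None
- biscuit_3: round shortbread biscuit, golden brown, baked hard, a flat disc 60 mm in diameter and 14 mm thick, 35 g; origin at the centre of its underside, z up. Three to five such biscuits lie singly on the bamboo board (centres about 95 mm apart or more); absent ones read None
- biscuit_4: round shortbread biscuit, golden brown, baked hard, a flat disc 60 mm in diameter and 14 mm thick, 35 g; origin at the centre of its underside, z up. Three to five such biscuits lie singly on the bamboo board (centres about 95 mm apart or more); absent ones read None
- biscuit_5: round shortbread biscuit, golden brown, baked hard, a flat disc 60 mm in diameter and 14 mm thick, 35 g; origin at the centre of its underside, z up. Three to five such biscuits lie singly on the bamboo board (centres about 95 mm apart or more); absent ones read None
- board: bamboo serving board, 200 x 290 mm, 18 mm thick, fixed to the counter; origin at the centre of its underside, y along its long side
- dish: loose round terracotta dish, 152 mm across the rim, 26 mm high, walls 7 mm thick (mouth 138 mm wide; it narrows to 122 mm at the floor), flat inner floor 8 mm above its underside, 0.6 kg; origin at the centre of its underside, z up
- dish_floor (a point): centre of the dish's inner floor, 8 mm above its underside
- dish_rim (a point): centre of the dish's mouth at the height of the rim's top, 26 mm above its underside
- cover: loose white enamel dome, flange 156 mm wide, 0.28 kg. Origin: on the axis in the flange's underside, which rests on the rim (seated: at dish_rim); z up. A skirt 130 mm wide reaches 6 mm below and drops into the dish; it starts there. Counter near x 0.65, y -0.14 is clear for it. Hollow to 74 mm up, 80 mm wide or more; flat top at 78 mm; then a wooden knob 22 mm wide up to 106 mm
- mug_a: white enamel mug with a blue rim standing on the counter, 80 mm across and 80 mm high, walls 3.5 mm thick (mouth 73 mm wide), 0.24 kg; its handle sticks out 70 mm from the axis towards its +y, lower than the rim; origin at the centre of its underside, z up
- mug_b: white enamel mug with a blue rim standing on the counter, 80 mm across and 80 mm high, walls 3.5 mm thick (mouth 73 mm wide), 0.24 kg; its handle sticks out 70 mm from the axis towards its +y, lower than the rim; origin at the centre of its underside, z up
- mug_a_rim (a point): centre of that mug's mouth at the height of the rim, 80 mm above its underside
- mug_b_rim (a point): centre of that mug's mouth at the height of the rim, 80 mm above its underside
- lid_a: loose wooden drink lid, 80 g, fits either mug: disc 92 mm wide, 8 mm thick; a plug 64 mm wide reaches 6 mm below it into the mug's mouth; knob 20 mm wide up to 36 mm above the origin. Origin: on the axis in the disc's underside, which rests on the rim (seated: at the mug's rim point); z up. It starts standing on its plug on the counter
- lid_b: loose wooden drink lid, 80 g, fits either mug: disc 92 mm wide, 8 mm thick; a plug 64 mm wide reaches 6 mm below it into the mug's mouth; knob 20 mm wide up to 36 mm above the origin. Origin: on the axis in the disc's underside, which rests on the rim (seated: at the mug's rim point); z up. It starts standing on its plug on the counter
- opener: bystander: flat chrome bottle opener, 130 mm long, 5 mm high, loose on the counter; origin at its middle, x along its length
- shaker: bystander: small steel salt shaker, 38 mm wide and 66 mm high, loose on the counter; origin at the centre of its underside
Mind the look-alikes: they are no part of the job. What is shaped like the biscuit_3 but blue or turquoise is not meant.

How it is judged:
By the outcome, as a careful person would: the job done as asked, in the order asked, and still so for the second after the job is handed in, with the robot touching nothing.
Of biscuit_1, biscuit_2, biscuit_3, biscuit_4, biscuit_5 only 3 to 5 are there at a start; the rules pass over those that are not, and their reading is None.
At some moment in a run one of biscuit_1, biscuit_2, biscuit_3, biscuit_4, biscuit_5, lid_a, lid_b, cover may be knocked a few centimetres aside while the robot is not near it.
Once in a run the grip may slacken for a moment while it holds something.
It also fails if it takes over 210 s, if anything falls off the work surface, if the arm or the gripper's body presses on something with over 40 N, if the wrist force passes 120 N, or if a joint passes its speed limit or range.

## Robot

A 7-joint arm with a two-finger parallel gripper is mounted at the origin on the work surface. World frame = base frame: x ahead of the robot, y to its left, z up, the work surface at z = 0. Lengths are in m, angles in rad, forces in N, time in s.
With the tool pointing down it reaches from about 0.4 to 0.85 m from the base axis. Payload 4.4 kg.
Tool frame: the origin (TCP) lies between the finger pads; the fingertips stand 8 mm ahead of it and the grasp point (between the pads) lies 11 mm behind it; z points along the fingers, y is the line along which they close (so a half turn about z gives the same grasp; the last joint's range is limited). The gripper opens to 94 mm and grips with 3 to 60 N. Pads are 16 mm wide; open, the fingers measure 119 mm over their backs; the gripper's body (75 mm by 177 mm) begins 78 mm behind the grasp point.
Start: joints at [1.056, 0.628, 0.038, 1.517, -0.027, 0.996, -0.02], TCP at [0.282, -0.586, 0.188] pointing down, gripper open.
Joint ranges: [-3.06, 3.06], [-0.37, 2.12], [-1.25, 1.32], [0.18, 2.47], [-1.1, 4.24], [0.23, 1.98], [-2.94, 2.94]. Speed limits (rad/s): [2.57, 2.57, 3.14, 3.14, 3.14, 3.14, 3.14].

## Interface

Orientations are given as [roll, pitch, yaw] about the fixed x, y, z axes, in that order (R = Rz(yaw) Ry(pitch) Rx(roll)).
In Python, from plant import status, vision, order gives the robot as it stands.
- The arm moves only by the tool carry_out, never from a script. Its arguments are lists of equal length, an entry for each row: "angular": the turn, a rotation vector about the tool's x, y, z in degrees, a list of three; "delta_pos": the shift along the tool's x, y, z in m, a list of three; "grip": the closure, from 0 (fully open) to 1 (shut). A call has 1 to 5 rows; each row is the pose to reach, as a shift and turn from the pose commanded when the call began, along the tool's axes at that moment; what a row does not reach only later rows make up. A row lasts 1/10 s, in which the tool goes at most 50 mm and 8.59 degrees, less where a joint would pass 70% of its speed; a pose out of reach is approached as far as the arm can. A call with a gripper value outside its range is refused whole. The fingers move at their own pace and stop on an object; the grip force is fixed at half the most. Time passes only in rows, so rows that repeat a pose let the fingers close. It gives the time, the measured TCP pose, the force, the opening and the grip force at its end, in the units of the state.
- status.read_state(): the state, without advancing time (a new reading comes with each control period).
- vision.snapshot(name): name is "side" or "top"; returns a dict with "color" (384x512x3 uint8, red, green, blue), "depth" (384x512 float32, m along the optical axis (not along the pixel's ray), 0 where there is no reading), "fov_y" (degrees; the focal length in pixels is half the picture's height over the tangent of half this angle, whatever the lens; pixels are square), "cx", "cy" (the principal point, pixels), "k1" (the pictures are not rectified: a ray, as slopes to the right and down, at radius r is drawn at 1 + k1 r^2 times it, then the intrinsics apply), "rvec" (rotation vector, rad) and "tvec" (3), from world to camera coordinates, as OpenCV has them. Camera axes: x right, y down, z forward; pixel columns grow to the right and rows downward; lengths in m; the calibration is good to about 2 mm. A picture is of the moment at which its call begins.
- order.close_job(): hands the job in; it is judged then, once.
The state is a dict: "time": time; "joint_pos": joint angles; "joint_vel": joint speeds; "effort": joint torques, N m; "eef_pos": TCP position; "eef_rot": TCP orientation; "wrist_force": force on the tool from outside, world axes, zero at the start; "torque": the same for the moment, N m; "width": finger opening in m; "grasp_force": force on a finger pad.
Only numpy, scipy, OpenCV 4.12 (cv2) and the standard library are available. Lean on these libraries where they do the work, as an engineer would, in place of code of your own. Each camera call takes 0.05 s, during which the arm holds its last target. There are 200 camera calls.

## Working session

There is one attempt and no reset: what is moved stays moved. The work goes in short steps, Python scripts to look and compute and a tool call to move; the robot and the scene stay as the last step left them, time stands still between calls to the robot, and variables do not carry over. Pictures are saved under pics/ and viewed, at most 14 in all, crops included, and the job is handed in when it is done.

Besides the shell and the picture viewer there is one more tool, called after "Call:" by a JSON object that holds its "api" and its "payload". carry_out: Moves the arm, as the interface text tells. Its arguments: {"type":"object","properties":{"angular":{"type":"array"},"delta_pos":{"type":"array"},"grip":{"type":"array"}},"required":["angular","delta_pos","grip"]}

```bash
ls; mkdir -p pics; cat > h.py <<'E'
import numpy as np, cv2
from plant import status, vision, order
def snap(n):
    s=vision.snapshot(n); s['f']=s['color'].shape[0]/2/np.tan(np.radians(s['fov_y'])/2)
    s['R']=cv2.Rodrigues(np.array(s['rvec'],float))[0]; s['t']=np.array(s['tvec'],float).reshape(3); return s
def slopes(s,uv):
    K=np.array([[s['f'],0,s['cx']],[0,s['f'],s['cy']],[0,0,1.]])
    return cv2.undistortPoints(np.array(uv,float).reshape(-1,1,2),K,np.array([s['k1'],0,0,0.])).reshape(-1,2)
def rays(s,uv):
    d=np.c_[slopes(s,uv),np.ones(len(np.array(uv).reshape(-1,2)))]@s['R']; return -s['R'].T@s['t'],d
def onplane(s,uv,z):
    o,d=rays(s,uv); return o+d*((z-o[2])/d[:,2])[:,None]
def cloud(s):
    h,w=s['depth'].shape; u,v=np.meshgrid(np.arange(w),np.arange(h))
    sl=slopes(s,np.stack([u,v],-1).reshape(-1,2)); D=s['depth'].reshape(-1,1)
    P=(np.c_[sl*D,D]-s['t'])@s['R']; P[D[:,0]==0]=np.nan; return P.reshape(h,w,3)
def save(s,name): cv2.imwrite('pics/'+name,s['color'][:,:,::-1])
E
python3 - <<'E'
from h import *
print({k:np.round(v,3).tolist() if not isinstance(v,(int,float)) else v for k,v in status.read_state().items()})
for n in('top','side'):
    s=snap(n); save(s,n+'0.png'); print(n,s['fov_y'],s['cx'],s['cy'],s['k1'],-s['R'].T@s['t'],s['R'].round(2).tolist())
    P=cloud(s); print(np.nanmin(P,(0,1)),np.nanmax(P,(0,1)))
E
```

```text
pics
{'time': 0.0, 'joint_pos': [1.056, 0.629, 0.038, 1.518, -0.027, 0.996, -0.02], 'joint_vel': [0.001, -0.001, -0.0, 0.0, -0.0, 0.0, 0.001], 'effort': [-0.001, -54.975, 1.144, -18.664, -0.052, 0.024, 0.0], 'eef_pos': [0.282, -0.585, 0.188], 'eef_rot': [-3.14, 0.0, 0.449], 'wrist_force': [-0.449, 0.38, 0.799], 'torque': [-0.004, -0.011, -0.015], 'grasp_force': 0.0, 'width': 0.09391369983049182}
top 43.237630161230776 254.45401730122504 202.00433442641838 -0.08938195826662151 [0.19472984 0.02995465 1.761627  ] [[0.01, -1.0, 0.02], [-0.99, -0.01, -0.16], [0.16, -0.02, -0.99]]
[-0.33099521 -1.55358207 -0.78488697] [1.85673515 1.48201326 0.84563652]
side 44.09481707664352 256.196896594897 193.2969644894185 -0.1505032180484855 [-0.19474516  0.68817785  0.98467306] [[-0.71, -0.7, -0.01], [-0.48, 0.49, -0.73], [0.52, -0.51, -0.69]]
[-0.37652641 -2.0789361  -0.77702391] [2.22790743 0.88776239 0.69217346]
```

View pics/top0.png

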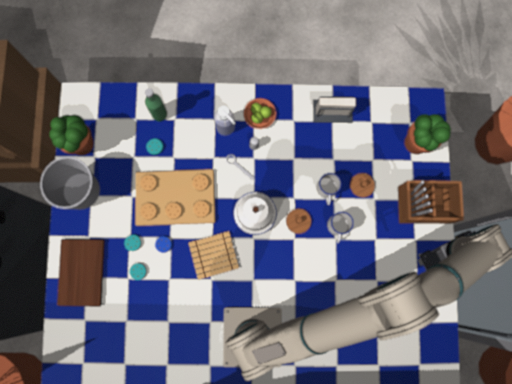

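View pics/side0.png

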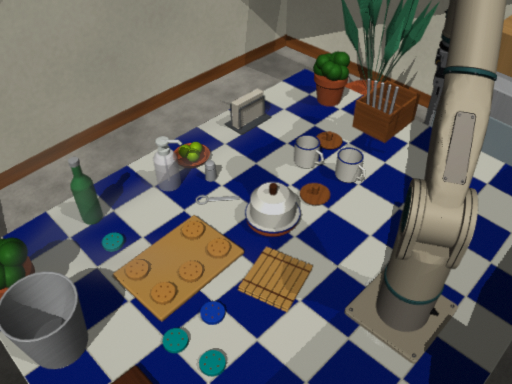

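The top view shows five biscuits at about (149,182), (201,182), (147,210), (173,210) and (201,210). The covered dish is at (255,211), the lids at (362,185) and (298,221), and the mugs at (329,185) and (341,223). The side view shows the same, with the cover knob at (273,187). Next I check depth quality and rough positions.

```bash
python3 - <<'E'
from h import *
T=snap('top');S=snap('side');PT=cloud(T);PS=cloud(S)
# noise on counter patches
for s,P,(u,v) in((T,PT,(310,250)),(T,PT,(175,195)),(S,PS,(330,240)),(S,PS,(175,265))):
    q=P[v-4:v+5,u-4:u+5].reshape(-1,3); print(np.nanmedian(q,0).round(4),np.nanstd(q[:,2]).round(4))
print('rough top');
for n,uv,z in[('b',(149,182),.032),('b',(201,182),.032),('b',(147,210),.032),('b',(173,210),.032),('b',(201,210),.032),('knob',(255,209),.13),('lid',(362,185),.014),('lid',(298,221),.014),('mugfar',(329,183),.08),('mugnear',(341,222),.08)]:
    print(n,onplane(T,uv,z).round(3), PT[uv[1]-2:uv[1]+3,uv[0]-2:uv[0]+3,2].mean().round(4))
a=cv2.resize(T['color'][140:250,120:390],None,fx=2.9,fy=2.9,interpolation=cv2.INTER_CUBIC); cv2.imwrite('pics/ct.png',a[:,:,::-1])
a=cv2.resize(S['color'][115:320,105:385],None,fx=2.8,fy=2.8,interpolation=cv2.INTER_CUBIC); cv2.imwrite('pics/cs.png',a[:,:,::-1])
np.savez('s0.npz',T=T['color'],S=S['color'])
E
```

```text
[ 0.3091 -0.2079  0.0008] 0.0045
[0.5039 0.2858 0.0188] 0.004
[ 0.2715 -0.0592 -0.0022] 0.0021
[0.4948 0.3033 0.018 ] 0.0028
rough top
b [[0.549 0.381 0.032]] 0.0328
b [[0.551 0.191 0.032]] 0.0332
b [[0.446 0.383 0.032]] 0.0336
b [[0.447 0.289 0.032]] 0.0327
b [[0.448 0.188 0.032]] 0.0339
knob [[ 0.439 -0.004  0.13 ]] 0.1321
lid [[ 0.55  -0.403  0.014]] 0.0337
lid [[ 0.413 -0.164  0.014]] 0.0335
mugfar [[ 0.542 -0.268  0.08 ]] nan
mugnear [[ 0.403 -0.308  0.08 ]] 0.0039
```

View pics/ct.png

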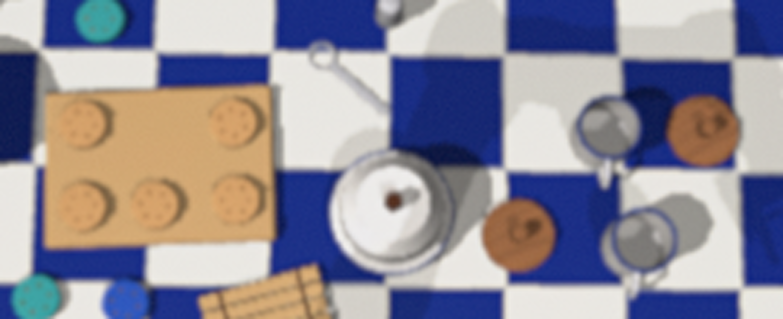

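View pics/cs.png

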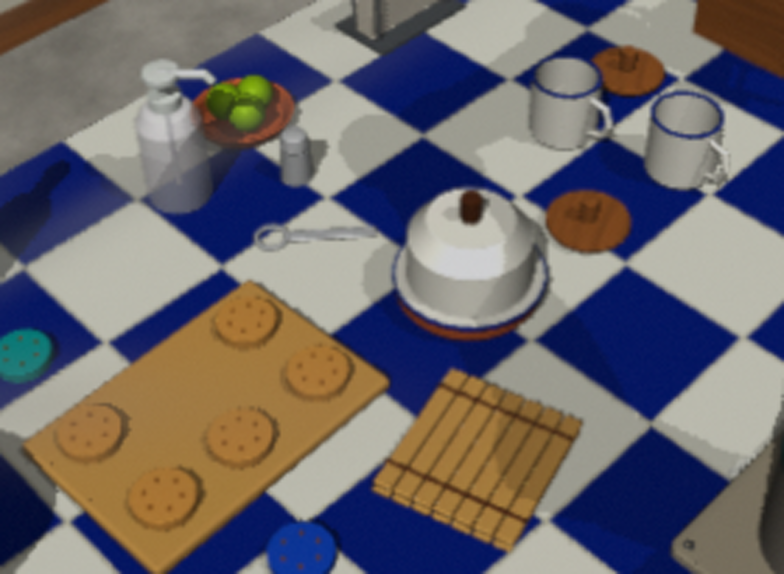

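The crops confirm five golden biscuits, each lying alone on the board (side crop about (90,432), (165,497), (240,436), (318,371), (246,319)). The blue and turquoise discs are look-alikes and stay out of it. The knobs of the cover and lids are visible. Next I measure centres in both views.

```bash
cat >> h.py <<'E'
def tri(T,ut,S,us):
    o1,d1=rays(T,ut);o2,d2=rays(S,us);d1=d1[0]/np.linalg.norm(d1);d2=d2[0]/np.linalg.norm(d2)
    a,b=np.linalg.lstsq(np.c_[d1,-d2],o2-o1,rcond=None)[0]; p,q=o1+a*d1,o2+b*d2
    return (p+q)/2,np.linalg.norm(p-q)
def comp(mask,uv,r=25):
    "component nearest uv -> centroid of its hull, contour points"
    cs,_=cv2.findContours(mask.astype(np.uint8),cv2.RETR_EXTERNAL,cv2.CHAIN_APPROX_NONE)
    cs=[c for c in cs if cv2.contourArea(c)>8]
    if not cs: return None,None
    c=min(cs,key=lambda c:np.hypot(*(c[:,0].mean(0)-uv)))
    if np.hypot(*(c[:,0].mean(0)-uv))>r: return None,None
    c=cv2.convexHull(c); m=cv2.moments(c)
    return np.array([m['m10']/m['m00'],m['m01']/m['m00']]),c[:,0].astype(float)
def hsv(s): return cv2.cvtColor(cv2.GaussianBlur(s['color'],(3,3),0),cv2.COLOR_RGB2HSV).astype(int)
E
python3 - <<'E'
from h import *
z=np.load('s0.npz')
for n,pts in(('T',{'bis':[(149,182),(201,210),(173,210)],'board':[(175,190),(160,195),(190,220)],'lid':[(355,187),(295,227)],'knob':[(255,209)],'tile':[(290,190),(310,250)],'rimB':[(320,180)],'wrim':[(341,212)]}),
              ('S',{'bis':[(137,269),(163,293),(190,270)],'board':[(165,265),(180,230)],'lid':[(330,142),(310,197)],'knob':[(273,187)],'mugrim':[(307,137),(350,149)],'tile':[(340,240),(256,165)],'flange':[(300,213)],'terr':[(250,225),(272,233)]})):
    H=cv2.cvtColor(z[n],cv2.COLOR_RGB2HSV)
    for k,l in pts.items(): print(n,k,[H[v,u].tolist() for u,v in l])
H=cv2.cvtColor(z['T'],cv2.COLOR_RGB2HSV); print(H[182,134:168].tolist())
H=cv2.cvtColor(z['S'],cv2.COLOR_RGB2HSV); print(H[270,168:212].tolist())
E
```

```text
T bis [[15, 128, 213], [16, 128, 215], [16, 127, 215]]
T board [[16, 116, 211], [16, 116, 209], [17, 115, 212]]
T lid [[12, 141, 152], [12, 142, 149]]
T knob [[10, 159, 88]]
T tile [[114, 206, 135], [19, 9, 234]]
T rimB [[117, 53, 130]]
T wrim [[119, 48, 144]]
S bis [[16, 155, 163], [17, 176, 167], [17, 166, 167]]
S board [[18, 148, 160], [18, 160, 147]]
S lid [[13, 191, 119], [13, 189, 112]]
S knob [[10, 184, 61]]
S mugrim [[25, 18, 155], [20, 5, 141]]
S tile [[115, 242, 97], [115, 189, 85]]
S flange [[116, 39, 97]]
S terr [[173, 130, 63], [146, 117, 63]]
[[17, 26, 157], [17, 69, 182], [17, 103, 206], [17, 116, 211], [17, 117, 209], [16, 118, 211], [16, 123, 213], [16, 129, 212], [15, 129, 210], [15, 129, 205], [15, 131, 207], [16, 128, 212], [16, 129, 214], [15, 127, 213], [15, 129, 212], [15, 128, 213], [15, 129, 214], [16, 129, 210], [15, 129, 205], [16, 130, 206], [15, 127, 211], [15, 128, 197], [16, 126, 156], [17, 120, 127], [17, 119, 144], [17, 117, 183], [17, 116, 204], [17, 116, 209], [17, 115, 209], [17, 116, 207], [17, 115, 209], [17, 116, 208], [17, 114, 208], [17, 115, 208]]
[[18, 152, 161], [18, 152, 161], [18, 154, 161], [18, 153, 160], [18, 153, 160], [18, 153, 160], [18, 154, 161], [18, 150, 161], [17, 152, 159], [18, 152, 146], [18, 156, 142], [17, 162, 157], [17, 166, 166], [16, 168, 167], [17, 169, 166], [16, 166, 166], [17, 166, 167], [16, 166, 166], [17, 165, 165], [17, 167, 165], [17, 167, 166], [17, 167, 166], [17, 166, 167], [16, 165, 167], [17, 166, 166], [16, 169, 166], [17, 167, 166], [16, 167, 165], [16, 170, 156], [16, 168, 162], [16, 167, 165], [16, 169, 166], [16, 168, 167], [17, 168, 162], [17, 158, 108], [17, 146, 96], [17, 150, 107], [18, 155, 156], [18, 154, 161], [18, 154, 162], [18, 154, 161], [18, 154, 162], [18, 153, 162], [18, 154, 161]]
```

```bash
cat >> h.py <<'E'
def bmask(s,uv,r):
    "biscuit vs board: log R/B, threshold halfway between inside and surround"
    c=cv2.GaussianBlur(s['color'].astype(np.float32)+1,(0,0),0.8); f=np.log(c[...,0]/c[...,2])
    v,u=np.mgrid[:f.shape[0],:f.shape[1]]; d=np.hypot(u-uv[0],v-uv[1])
    th=(np.median(f[d<r*.5])+np.median(f[(d>r*1.25)&(d<r*1.5)]))/2
    m=((f>th)&(c[...,0]>60)&(d<r*1.45)).astype(np.uint8)
    return cv2.morphologyEx(m,cv2.MORPH_OPEN,np.ones((3,3),np.uint8))
def circ(s,pts,z):
    P=onplane(s,pts,z)[:,:2]; A=np.c_[2*P,np.ones(len(P))]
    x=np.linalg.lstsq(A,(P**2).sum(1),rcond=None)[0]; return x[:2],2*np.sqrt(x[2]+x[:2]@x[:2])
def biscuits(T,S,tops,sides,zm=.025):
    for a,b in zip(tops,sides):
        ct,pt=comp(bmask(T,a,9),a); cs,ps=comp(bmask(S,b,13),b)
        for _ in range(2):
            pass
        p,e=tri(T,ct,S,cs)
        print('bis T',onplane(T,ct,zm)[0,:2].round(4),'S',onplane(S,cs,zm)[0,:2].round(4),'tri',p.round(4),round(e,4),'dia',circ(T,pt,zm)[1].round(3),circ(S,ps,zm)[1].round(3))
def woods(T,S,pairs,zm):
    "orange-brown wooden lids/knob discs: centre of mask at mid height zm"
    HT,HS=hsv(T),hsv(S)
    mt=(HT[...,0]<15)&(HT[...,1]>100)&(HT[...,2]<200); ms=(HS[...,0]<16)&(HS[...,1]>140)&(HS[...,2]<150)
    for a,b in pairs:
        ct,pt=comp(mt,a); cs,ps=comp(ms,b)
        if ct is None or cs is None: print('missing',a,b,ct,cs); continue
        p,e=tri(T,ct,S,cs)
        print('wood px',ct.round(1),cs.round(1),'T',onplane(T,ct,zm)[0,:2].round(4),'S',onplane(S,cs,zm)[0,:2].round(4),'tri',p.round(4),round(e,4),'dia',circ(T,pt,zm)[1].round(3),circ(S,ps,zm)[1].round(3))
E
python3 - <<'E'
from h import *
T=snap('top');S=snap('side')
biscuits(T,S,[(149,182),(201,182),(147,210),(173,210),(201,210)],[(193,229),(219,248),(137,269),(163,293),(190,270)])
E
python3 - <<'E'
from h import *
T=snap('top');S=snap('side')
# which side blob is which: project tops
for xy in[(.549,.381),(.551,.191),(.446,.383),(.447,.289),(.448,.188)]:
    K=np.array([[S['f'],0,S['cx']],[0,S['f'],S['cy']],[0,0,1.]]);print(xy,cv2.projectPoints(np.array([[*xy,.025]]),S['rvec'],S['tvec'],K,np.array([S['k1'],0,0,0.]))[0].ravel().round(0))
woods(T,S,[((362,185),(330,139)),((298,221),(314,193))],.010)
woods(T,S,[((255,209),(273,187))],.122)
# mug rim: dark blue ring outline in the side view; depth points of both near height .08 and cover flange
HS=hsv(S);HT=hsv(T)
ms=(HS[...,0]>100)&(HS[...,0]<130)&(HS[...,1]>60)
for b in[(308,139),(350,150)]: print(HS[b[1]-8:b[1]+22:1,b[0]].tolist())
E
```

```text
bis T [0.5492 0.385 ] S [0.5518 0.1953] tri [0.4678 0.312  0.2024] 0.1119 dia 0.061 0.066
bis T [0.5535 0.194 ] S [0.4554 0.1882] tri [ 0.5336  0.1754 -0.0363] 0.0794 dia 0.059 0.065
bis T [0.444  0.3803] S [0.5298 0.3948] tri [0.4557 0.3928 0.0891] 0.064 dia 0.06 0.08
bis T [0.4468 0.29  ] S [0.4429 0.3812] tri [ 0.4828  0.3288 -0.0731] 0.0637 dia 0.059 0.064
bis T [0.4548 0.1888] S [0.4455 0.292 ] tri [ 0.4958  0.2233 -0.0902] 0.0664 dia 0.06 0.064
(0.549, 0.381) [138. 268.]
(0.551, 0.191) [194. 229.]
(0.446, 0.383) [162. 293.]
(0.447, 0.289) [191. 271.]
(0.448, 0.188) [220. 249.]
wood px [362.1 184.8] [329.2 140. ] T [ 0.5516 -0.4048] S [ 0.5487 -0.4038] tri [ 0.5513 -0.4059  0.0077] 0.0018 dia 0.086 0.088
wood px [298.4 220.6] [314.5 193.6] T [ 0.4155 -0.1654] S [ 0.4144 -0.1621] tri [ 0.4164 -0.1656  0.0062] 0.0009 dia 0.085 0.088
missing (255, 209) (273, 187) None [272.95555556 188.12222222]
[[115, 172, 86], [115, 227, 81], [115, 236, 80], [115, 198, 85], [115, 97, 105], [120, 12, 131], [24, 17, 153], [25, 20, 156], [25, 20, 156], [25, 18, 156], [25, 18, 156], [25, 18, 156], [25, 18, 156], [25, 20, 156], [25, 20, 156], [25, 20, 155], [23, 15, 149], [120, 18, 129], [118, 58, 119], [115, 27, 125], [26, 12, 149], [25, 17, 162], [25, 19, 163], [25, 19, 163], [23, 19, 163], [25, 17, 162], [25, 17, 162], [25, 19, 162], [25, 19, 162], [25, 19, 162]]
[[115, 51, 110], [115, 60, 106], [116, 15, 119], [30, 13, 141], [50, 6, 139], [113, 45, 124], [116, 64, 120], [120, 17, 134], [23, 15, 155], [25, 18, 160], [25, 19, 160], [23, 19, 159], [23, 19, 158], [27, 18, 157], [25, 19, 157], [25, 18, 156], [25, 18, 156], [25, 18, 156], [23, 20, 156], [24, 17, 153], [120, 17, 134], [116, 72, 120], [115, 52, 122], [30, 2, 140], [25, 18, 160], [25, 19, 162], [23, 20, 163], [25, 19, 162], [25, 17, 162], [25, 17, 162]]
```

```bash
cat >> h.py <<'E'
def knob(T,S,a,b,zm=.118):
    HT,HS=hsv(T),hsv(S)
    ct,pt=comp((HT[...,1]>70)&(HT[...,2]<150)&(HT[...,0]<20),a); cs,ps=comp((HS[...,1]>90)&(HS[...,2]<110)&(HS[...,0]<20),b)
    if ct is None or cs is None: print('knob missing',ct,cs); return
    p,e=tri(T,ct,S,cs); print('knob px',ct.round(1),cs.round(1),'T',onplane(T,ct,zm)[0,:2].round(4),'S',onplane(S,cs,zm)[0,:2].round(4),'tri',p.round(4),round(e,4),'ext',np.ptp(pt,0),np.ptp(ps,0))
def upmask(s,uv,r,lo):
    "bright unsaturated region enclosed by a blue ring, at 4x"
    x,y=uv; c=s['color'][y-r:y+r+1,x-r:x+r+1]; c=cv2.resize(c,None,fx=4,fy=4,interpolation=cv2.INTER_CUBIC)
    H=cv2.cvtColor(c,cv2.COLOR_RGB2HSV).astype(int); m=lo(H); 
    _,L,st,ce=cv2.connectedComponentsWithStats(m.astype(np.uint8),connectivity=4); l=L[4*r+2,4*r+2]
    cs,_=cv2.findContours((L==l).astype(np.uint8),cv2.RETR_EXTERNAL,cv2.CHAIN_APPROX_NONE)
    h=cv2.convexHull(max(cs,key=cv2.contourArea)); return (h[:,0]+.5)/4-.5+[x-r,y-r]
def ringdepth(P,xy,zlo,zhi,rad):
    q=P.reshape(-1,3); d=np.hypot(q[:,0]-xy[0],q[:,1]-xy[1]); q=q[(d<rad)&(q[:,2]>zlo)&(q[:,2]<zhi)]; return q
E
python3 - <<'E'
from h import *
T=snap('top');S=snap('side')
biscuits(T,S,[(149,182),(201,182),(147,210),(173,210),(201,210)],[(138,268),(194,229),(162,293),(191,271),(220,249)])
knob(T,S,(255,209),(273,187))
for n,b in(('a',(308,139)),('b',(350,151))):
  for th in(14,17,22):
    h=upmask(S,b,20,lambda H:(H[...,0]<60)&(H[...,1]<40)&(H[...,2]>100)&~((H[...,0]>80)) if th==14 else (H[...,2]-0>138 if th==17 else H[...,2]>145))
    c,d=circ(S,h,.08); print(n,th,len(h),c.round(4),d.round(4),np.ptp(h,0))
PT,PS=cloud(T),cloud(S)
for xy in((.542,-.268),(.403,-.308)):
    for P in(PT,PS):
        q=ringdepth(P,xy,.068,.1,.06); print(len(q),q.mean(0).round(4),q[:,:2].min(0).round(3),q[:,:2].max(0).round(3))
c=T['color'][165:250,310:360]; a=np.hstack([cv2.resize(x,(380,580),interpolation=cv2.INTER_CUBIC) for x in(c,S['color'][125:190,290:333])])
cv2.imwrite('pics/mug.png',a[:,:,::-1])
E
```

```text
bis T [0.5491 0.385 ] S [0.5309 0.3915] tri [0.5511 0.3868 0.0024] 0.0073 dia 0.061 0.081
bis T [0.5536 0.1947] S [0.5523 0.1947] tri [0.5534 0.1945 0.024 ] 0.0009 dia 0.059 0.067
bis T [0.4443 0.3801] S [0.4427 0.3812] tri [0.4445 0.3805 0.0225] 0.0003 dia 0.059 0.064
bis T [0.4468 0.2899] S [0.445  0.2924] tri [0.4475 0.2907 0.021 ] 0.0004 dia 0.059 0.063
bis T [0.4548 0.1887] S [0.4553 0.1882] tri [0.4547 0.1886 0.0258] 0.0 dia 0.06 0.065
knob px [255.5 208.9] [272.9 188.3] T [ 0.4409 -0.0061] S [ 0.4407 -0.0054] tri [ 0.4411 -0.006   0.1173] 0.0002 ext [3. 4.] [6. 9.]
a 14 26 [ 0.5399 -0.2695] 0.0643 [19. 12.]
a 17 18 [ 0.5396 -0.2695] 0.0592 [13.25 11.75]
a 22 13 [ 0.5397 -0.2691] 0.0595 [11.25 11.75]
b 14 26 [ 0.4013 -0.3083] 0.0651 [20.75 13.  ]
b 17 20 [ 0.4027 -0.3074] 0.0606 [15.75 13.  ]
b 22 18 [ 0.4025 -0.3071] 0.058 [14.   12.75]
125 [ 0.5379 -0.2715  0.0783] [ 0.483 -0.312] [ 0.579 -0.232]
192 [ 0.5406 -0.2694  0.0753] [ 0.483 -0.31 ] [ 0.583 -0.23 ]
125 [ 0.4    -0.3119  0.0785] [ 0.347 -0.352] [ 0.442 -0.271]
207 [ 0.4009 -0.3083  0.0753] [ 0.344 -0.352] [ 0.443 -0.265]
```

View pics/mug.png

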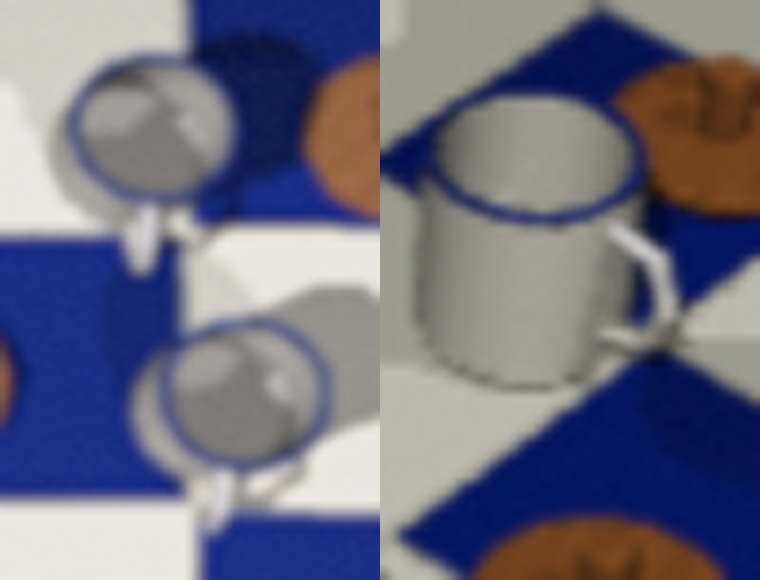

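The crop shows both mug rims as clear blue rings, with top-view centres at about (329.9,183.3) and (341.9,222.3). Two-view heights agree with the text. First I level the tool yaw to 0.

Call:
{"api": "carry_out", "payload": {"angular": [[0,0,8.5],[0,0,17],[0,0,25.7],[0,0,25.7],[0,0,25.7]], "delta_pos": [[0,0,-0.03],[0,0,-0.06],[0,0,-0.08],[0,0,-0.08],[0,0,-0.08]], "grip": [0,0,0,0,0]}}

```text
time: 1.0
eef_pos: [0.2821, -0.5853, 0.2681]
eef_rot: [-3.141, 0.0, 0.004]
wrist_force: [-0.0, 0.4, 0.0]
width: 0.094
grasp_force: 0.0
```

```bash
cat >> h.py <<'E'
def st():
    s=status.read_state(); print('t',round(s['time'],2),'pos',np.round(s['eef_pos'],4),'rot',np.degrees(s['eef_rot']).round(2),'F',np.round(s['wrist_force'],1),'w',round(s['width'],4),'g',round(s['grasp_force'],1),'q',np.round(s['joint_pos'],2).tolist())
E
python3 - <<'E'
from h import *
st(); T=snap('top')
print(onplane(T,[(329.9,183.3),(341.9,222.3)],.08).round(4))
E
```

```text
t 1.0 pos [ 0.2821 -0.5853  0.2681] rot [-1.7999e+02  1.0000e-02  2.0000e-01] F [-0.   0.4  0. ] w 0.094 g 0.0 q [0.98, 0.57, 0.17, 1.41, -0.1, 1.17, -0.41]
[[ 0.5414 -0.2714  0.08  ]
 [ 0.4019 -0.3114  0.08  ]]
```

Call:
{"api": "carry_out", "payload": {"angular": [[0,0,0.2],[0,0,0.2],[0,0,0.2],[0,0,0.2],[0,0,0.2]], "delta_pos": [[0.012,-0.045,0],[0.024,-0.09,0],[0.036,-0.135,0],[0.048,-0.18,0],[0.06,-0.22,0]], "grip": [0,0,0,0,0]}}

```text
time: 1.55
eef_pos: [0.3416, -0.3625, 0.2671]
eef_rot: [-3.139, 0.002, -0.0]
wrist_force: [1.0, -0.3, -0.1]
width: 0.0942
grasp_force: 0.0
```

Call:
{"api": "carry_out", "payload": {"angular": [[0,0,0],[0,0,0],[0,0,0],[0,0,0],[0,0,0]], "delta_pos": [[0.012,-0.045,0],[0.024,-0.09,0],[0.036,-0.135,0],[0.048,-0.18,0],[0.06,-0.22,0]], "grip": [0,0,0,0,0]}}

```text
time: 2.05
eef_pos: [0.4018, -0.1432, 0.2674]
eef_rot: [-3.141, 0.002, 0.0]
wrist_force: [1.2, -0.6, 1.2]
width: 0.0942
grasp_force: 0.0
```

Call:
{"api": "carry_out", "payload": {"angular": [[0,0,0],[0,0,0],[0,0,0],[0,0,0],[0,0,0]], "delta_pos": [[0.012,-0.045,0],[0.024,-0.09,0],[0.039,-0.14,0],[0.039,-0.14,0],[0.039,-0.14,0]], "grip": [0.5,0.5,0.5,0.5,0.5]}}

```text
time: 2.55
eef_pos: [0.4413, -0.0049, 0.2673]
eef_rot: [3.141, 0.003, 0.002]
wrist_force: [0.2, -0.5, -0.8]
width: 0.0574
grasp_force: 0.0
```

```bash
python3 - <<'E'
from h import *
st()
E
```

```text
t 2.55 pos [ 0.4413 -0.0049  0.2673] rot [1.7999e+02 1.5000e-01 1.0000e-01] F [ 0.2 -0.5 -0.8] w 0.0574 g 0.0 q [-0.01, 0.23, -0.06, 1.95, 0.02, 0.96, -1.64]
```

Call:
{"api": "carry_out", "payload": {"angular": [[0,0,0],[0,0,0],[0,0,0],[0,0,0],[0,0,0]], "delta_pos": [[0,0,0.04],[0,0,0.08],[0,0,0.12],[0,0,0.14],[0,0,0.15]], "grip": [0.5,0.5,0.5,0.5,0.5]}}

```text
time: 3.05
eef_pos: [0.4398, -0.008, 0.1163]
eef_rot: [3.141, 0.005, -0.005]
wrist_force: [0.1, -0.3, 0.2]
width: 0.0474
grasp_force: 0.0
```

Call:
{"api": "carry_out", "payload": {"angular": [[0,0,0],[0,0,0],[0,0,0],[0,0,0],[0,0,0]], "delta_pos": [[0,0,0],[0,0,0],[0,0,0],[0,0,0],[0,0,0]], "grip": [0.5,1,1,1,1]}}

```text
time: 3.55
eef_pos: [0.4427, -0.0059, 0.1192]
eef_rot: [-3.142, -0.002, -0.003]
wrist_force: [0.4, -0.7, -0.4]
width: 0.0182
grasp_force: 0.0
```

Call:
{"api": "carry_out", "payload": {"angular": [[0,0,0],[0,0,0],[0,0,0],[0,0,0],[0,0,0]], "delta_pos": [[0,0,0],[0,0,0],[0,0,-0.005],[0,0,-0.015],[0,0,-0.03]], "grip": [1,1,1,1,1]}}

```text
time: 4.05
eef_pos: [0.4417, -0.0059, 0.149]
eef_rot: [3.142, 0.001, -0.003]
wrist_force: [-0.1, 0.4, 0.2]
width: 0.0004
grasp_force: 0.0
```

```bash
python3 - <<'E'
from h import *
st(); S=snap('side'); save(S,'s1.png')
E
```

```text
t 4.05 pos [ 0.4417 -0.0059  0.149 ] rot [ 1.8e+02  7.0e-02 -1.8e-01] F [-0.1  0.4  0.2] w 0.0004 g 0.0 q [-0.01, 0.4, -0.05, 2.11, 0.03, 0.63, -1.66]
```

View pics/s1.png

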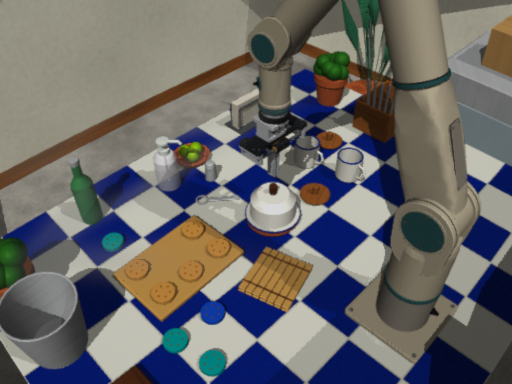

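The gripper shut on nothing: its width is 0. In the picture the fingertips are near (275,172) and the knob near (273,187). I need a closer look.

```bash
python3 - <<'E'
from h import *
T=snap('top');S=snap('side')
HS=hsv(S); knob(T,S,(255,209),(273,187))
def pj(s,X):
    K=np.array([[s['f'],0,s['cx']],[0,s['f'],s['cy']],[0,0,1.]]);return cv2.projectPoints(np.array(X,float).reshape(-1,3),s['rvec'],s['tvec'],K,np.array([s['k1'],0,0,0.]))[0].reshape(-1,2).round(1)
print(pj(S,[(.4417,-.0059,.141),(.4417,-.0059,.24)]),pj(T,[(.4417,-.0059,.141),(.4417,-.0059,.24)]))
a=S['color'][115:235,210:340]; b=T['color'][140:260,190:320]
a=np.hstack([cv2.resize(x,(400,370),interpolation=cv2.INTER_CUBIC) for x in(a,b)]); cv2.imwrite('pics/g.png',a[:,:,::-1])
E
```

```text
knob missing None [272.83157895 188.41754386]
[[272.8 181.7]
 [273.4 152.5]] [[255.6 207.7]
 [256.3 203. ]]
```

View pics/g.png

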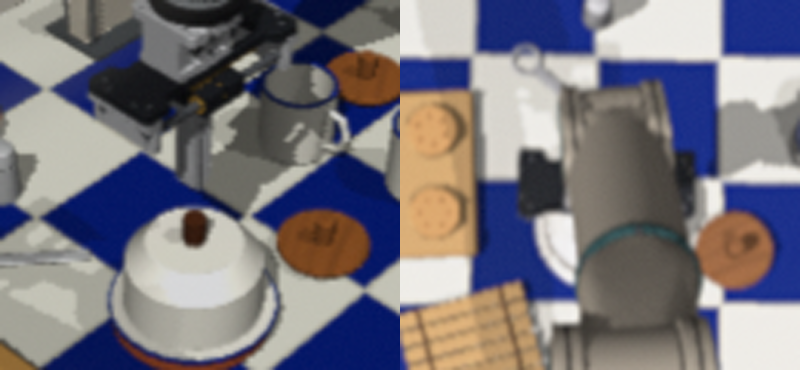

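```bash
python3 - <<'E'
from h import *
T=snap('top');S=snap('side'); P=cloud(S)
for v in range(150,190,2): print(v,[P[v,u].round(3).tolist() for u in(268,272,275)],S['color'][v,[268,272,275]].tolist())
st()
E
```

```text
150 [[0.439, 0.017, 0.262], [0.418, 0.025, 0.279], [0.414, 0.019, 0.277]] [[54, 54, 57], [67, 68, 72], [89, 69, 35]]
152 [[0.418, 0.039, 0.28], [0.415, 0.028, 0.275], [0.414, 0.018, 0.27]] [[50, 52, 57], [46, 47, 49], [48, 40, 25]]
154 [[0.415, 0.042, 0.278], [0.436, 0.005, 0.245], [0.431, -0.0, 0.244]] [[44, 45, 47], [58, 58, 58], [55, 54, 55]]
156 [[0.45, 0.005, 0.23], [0.435, 0.007, 0.24], [0.431, -0.0, 0.238]] [[60, 61, 60], [55, 56, 56], [52, 52, 52]]
158 [[0.448, 0.007, 0.226], [0.433, 0.009, 0.236], [0.433, -0.002, 0.229]] [[71, 71, 69], [59, 59, 59], [75, 75, 75]]
160 [[0.447, 0.008, 0.221], [0.437, 0.004, 0.225], [0.433, -0.003, 0.222]] [[68, 69, 68], [74, 73, 74], [92, 92, 93]]
162 [[0.448, 0.007, 0.213], [0.435, 0.006, 0.219], [0.431, -0.001, 0.218]] [[68, 69, 67], [104, 105, 105], [79, 79, 80]]
164 [[0.447, 0.008, 0.208], [0.433, 0.007, 0.215], [0.434, -0.005, 0.207]] [[62, 63, 63], [108, 109, 111], [82, 83, 83]]
166 [[0.447, 0.007, 0.2], [0.434, 0.007, 0.208], [0.435, -0.005, 0.2]] [[64, 64, 64], [113, 113, 115], [84, 85, 86]]
168 [[0.449, 0.006, 0.192], [0.436, 0.005, 0
[... 734 characters left out ...]
548, -0.131, 0.002]] [[5, 23, 102], [9, 25, 103], [8, 25, 102]]
182 [[0.558, -0.111, -0.0], [0.471, -0.034, 0.104], [0.465, -0.041, 0.103]] [[104, 106, 124], [94, 95, 127], [91, 94, 124]]
184 [[0.475, -0.022, 0.101], [0.446, -0.008, 0.129], [0.44, -0.013, 0.13]] [[200, 196, 185], [66, 36, 21], [81, 57, 45]]
186 [[0.466, -0.013, 0.105], [0.44, -0.001, 0.13], [0.433, -0.006, 0.131]] [[180, 175, 166], [65, 33, 18], [65, 34, 20]]
188 [[0.463, -0.01, 0.102], [0.435, 0.004, 0.129], [0.431, -0.003, 0.127]] [[172, 168, 158], [55, 29, 16], [49, 25, 13]]
t 4.3 pos [ 0.4421 -0.006   0.1485] rot [ 1.8e+02 -2.0e-02 -1.9e-01] F [-0.  -0.8 -0.4] w 0.0006 g 0.0 q [-0.01, 0.4, -0.05, 2.12, 0.03, 0.63, -1.66]
```

The side depth puts the closed fingertips at z ≈ 0.170 while the reported TCP is at 0.1485. The tips therefore stand about 22 mm behind the reported TCP, where the text says 8 mm ahead. I'll check whether that depends on opening.

Call:
{"api": "carry_out", "payload": {"angular": [[0,0,0],[0,0,0],[0,0,0],[0,0,0],[0,0,0]], "delta_pos": [[0,0,-0.03],[0,0,-0.03],[0,0,-0.03],[0,0,-0.03],[0,0,-0.03]], "grip": [0.5,0.5,0.5,0.5,0.5]}}

```text
time: 4.8
eef_pos: [0.4414, -0.006, 0.1776]
eef_rot: [3.142, 0.002, -0.003]
wrist_force: [-0.3, 0.3, -0.0]
width: 0.037
grasp_force: 0.0
```

```bash
cat >> h.py <<'E'
def fingers(S,xy,zlo,zhi):
    P=cloud(S).reshape(-1,3); c=S['color'].reshape(-1,3).astype(int)
    m=(np.abs(P[:,0]-xy[0])<.03)&(np.abs(P[:,1]-xy[1])<.07)&(P[:,2]>zlo)&(P[:,2]<zhi)
    q=P[m]; 
    for z in np.arange(zlo,zhi,.01):
        r=q[(q[:,2]>=z)&(q[:,2]<z+.01)]
        if len(r): print(round(z,3),len(r),'x',r[:,0].min().round(3),r[:,0].max().round(3),'y',np.sort(r[:,1])[[0,len(r)//2,-1]].round(3))
E
python3 - <<'E'
from h import *
S=snap('side'); st(); fingers(S,(.4415,-.006),.14,.26)
E
```

```text
t 4.85 pos [ 0.4416 -0.006   0.1777] rot [ 1.8e+02  9.0e-02 -1.9e-01] F [ 0.8 -0.2  0.3] w 0.0412 g 0.0 q [-0.01, 0.35, -0.05, 2.08, 0.03, 0.71, -1.66]
0.19 18 x 0.431 0.452 y [-0.03  -0.026  0.017]
0.2 43 x 0.43 0.452 y [-0.036 -0.024  0.027]
0.21 49 x 0.43 0.45 y [-0.037 -0.024  0.026]
0.22 47 x 0.431 0.45 y [-0.035  0.015  0.027]
0.23 46 x 0.43 0.449 y [-0.035  0.017  0.027]
0.24 55 x 0.429 0.45 y [-0.034 -0.022  0.027]
0.25 47 x 0.429 0.45 y [-0.037  0.02   0.026]
```

The same offset holds with the fingers open: tips sit about 19 mm above the reported TCP, and x and y agree. I'll descend by camera-based height, watching the force.

Call:
{"api": "carry_out", "payload": {"angular": [[0,0,0],[0,0,0],[0,0,0],[0,0,0],[0,0,0]], "delta_pos": [[0,0,0.02],[0,0,0.04],[0,0,0.055],[0,0,0.065],[0,0,0.07]], "grip": [0.5,0.5,0.5,0.5,0.5]}}

```text
time: 5.35
eef_pos: [0.4415, -0.006, 0.1075]
eef_rot: [3.142, 0.002, -0.003]
wrist_force: [-0.4, 0.3, -0.6]
width: 0.0469
grasp_force: 0.0
```

Call:
{"api": "carry_out", "payload": {"angular": [[0,0,0],[0,0,0],[0,0,0],[0,0,0],[0,0,0]], "delta_pos": [[0,0,0.005],[0,0,0.01],[0,0,0.015],[0,0,0.017],[0,0,0.017]], "grip": [0.5,0.5,0.5,0.5,0.5]}}

```text
time: 5.85
eef_pos: [0.4421, -0.0059, 0.0914]
eef_rot: [3.142, 0.0, -0.003]
wrist_force: [-0.1, -1.0, 0.5]
width: 0.0471
grasp_force: 0.0
```

```bash
python3 - <<'E'
from h import *
S=snap('side'); st(); fingers(S,(.4415,-.006),.095,.16); knob(snap('top'),S,(255,209),(273,187))
E
```

```text
t 5.9 pos [ 0.4422 -0.0059  0.0915] rot [-1.8e+02 -1.0e-02 -1.9e-01] F [-0.7 -0.3  0.2] w 0.0473 g 0.0 q [-0.02, 0.5, -0.04, 2.17, 0.05, 0.47, -1.67]
0.095 301 x 0.412 0.471 y [-0.05   0.017  0.047]
0.105 77 x 0.412 0.471 y [-0.045  0.001  0.04 ]
0.115 64 x 0.428 0.452 y [-0.042 -0.     0.031]
0.125 93 x 0.428 0.452 y [-0.041 -0.004  0.032]
0.135 41 x 0.431 0.452 y [-0.042  0.018  0.031]
0.145 44 x 0.43 0.451 y [-0.04   0.021  0.032]
0.155 21 x 0.43 0.449 y [-0.041 -0.027  0.03 ]
knob missing None [273.125      187.93452381]
```

Call:
{"api": "carry_out", "payload": {"angular": [[0,0,0],[0,0,0],[0,0,0],[0,0,0],[0,0,0]], "delta_pos": [[0,0,0],[0,0,0],[0,0,0],[0,0,0],[0,0,0]], "grip": [1,1,1,1,1]}}

```text
time: 6.45
eef_pos: [0.4423, -0.0058, 0.0916]
eef_rot: [-3.141, -0.0, -0.003]
wrist_force: [-0.6, -0.4, 1.4]
width: 0.0213
grasp_force: 30.0
```

Call:
{"api": "carry_out", "payload": {"angular": [[0,0,0],[0,0,0],[0,0,0],[0,0,0],[0,0,0]], "delta_pos": [[0,0,0],[0,0,-0.005],[0,0,-0.015],[0,0,-0.03],[0,0,-0.04]], "grip": [1,1,1,1,1]}}

```text
time: 6.95
eef_pos: [0.4423, -0.006, 0.1327]
eef_rot: [3.142, -0.001, -0.003]
wrist_force: [0.1, 0.1, -2.5]
width: 0.0214
grasp_force: 30.0
```

```bash
python3 - <<'E'
from h import *
S=snap('side'); st(); knob(snap('top'),S,(255,209),(273,182))
c,p=comp((hsv(S)[...,1]>90)&(hsv(S)[...,2]<110)&(hsv(S)[...,0]<20),(273,178)); print(c)
a=cv2.resize(S['color'][115:265,180:340],(640,600),interpolation=cv2.INTER_CUBIC); cv2.imwrite('pics/g2.png',a[:,:,::-1])
E
```

```text
t 7.0 pos [ 0.4433 -0.006   0.1338] rot [-180.     -0.19   -0.2 ] F [ 1.1 -0.4 -1.8] w 0.0209 g 30.0 q [-0.01, 0.43, -0.05, 2.13, 0.04, 0.58, -1.67]
knob missing None [274.84761905 176.1       ]
[274.84761905 176.1       ]
```

View pics/g2.png

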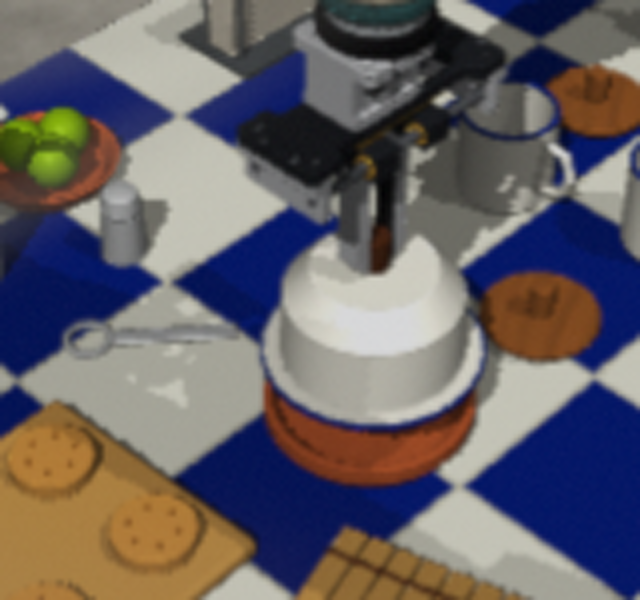

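The cover is held, with the knob between the fingers at crop (378,250), and it hangs level above the open dish. I'll carry it to the clear spot at (0.65, -0.14).

Call:
{"api": "carry_out", "payload": {"angular": [[0,0,0],[0,0,0],[0,0,0],[0,0,0],[0,0,0]], "delta_pos": [[0,0,-0.02],[0.02,0.013,-0.03],[0.05,0.032,-0.03],[0.08,0.052,-0.03],[0.11,0.072,-0.03]], "grip": [1,1,1,1,1]}}

```text
time: 7.55
eef_pos: [0.5526, -0.079, 0.1612]
eef_rot: [-3.142, 0.001, -0.003]
wrist_force: [0.6, 0.2, -2.7]
width: 0.0213
grasp_force: 30.0
```

Call:
{"api": "carry_out", "payload": {"angular": [[0,0,0],[0,0,0],[0,0,0],[0,0,0],[0,0,0]], "delta_pos": [[0.03,0.02,0],[0.06,0.04,0],[0.09,0.06,0],[0.098,0.062,0],[0.098,0.062,0]], "grip": [1,1,1,1,1]}}

```text
time: 8.05
eef_pos: [0.6497, -0.141, 0.1601]
eef_rot: [-3.141, 0.002, -0.004]
wrist_force: [-0.8, 0.2, -3.6]
width: 0.0212
grasp_force: 30.0
```

Call:
{"api": "carry_out", "payload": {"angular": [[0,0,0],[0,0,0],[0,0,0],[0,0,0],[0,0,0]], "delta_pos": [[0,0,0.02],[0,0,0.04],[0,0,0.06],[0,0,0.07],[0,0,0.075]], "grip": [1,1,1,1,1]}}

```text
time: 8.55
eef_pos: [0.6482, -0.1394, 0.0855]
eef_rot: [-3.141, 0.003, -0.002]
wrist_force: [0.7, 0.0, -2.8]
width: 0.0211
grasp_force: 30.0
```

Call:
{"api": "carry_out", "payload": {"angular": [[0,0,0],[0,0,0],[0,0,0],[0,0,0],[0,0,0]], "delta_pos": [[0,0,0.004],[0,0,0.008],[0,0,0.011],[0,0,0.013],[0,0,0.013]], "grip": [1,1,1,1,1]}}

```text
time: 9.05
eef_pos: [0.6497, -0.1406, 0.0735]
eef_rot: [-3.142, 0.0, -0.003]
wrist_force: [-0.4, -0.4, -2.8]
width: 0.0211
grasp_force: 30.0
```

```bash
python3 - <<'E'
from h import *
st()
E
```

```text
t 9.05 pos [ 0.6497 -0.1406  0.0735] rot [-180.      0.     -0.19] F [-0.4 -0.4 -2.8] w 0.0211 g 30.0 q [0.19, 0.78, -0.04, 1.57, 0.04, 0.79, -1.44]
```

Still hanging. Lower 2 mm more, release, and go up.

Call:
{"api": "carry_out", "payload": {"angular": [[0,0,0],[0,0,0],[0,0,0],[0,0,0],[0,0,0]], "delta_pos": [[0,0,0.0015],[0,0,0.003],[0,0,0.003],[0,0,0.003],[0,0,0.003]], "grip": [1,1,1,0.7,0.5]}}

```text
time: 9.55
eef_pos: [0.6503, -0.1407, 0.071]
eef_rot: [3.141, -0.001, -0.003]
wrist_force: [0.0, 0.0, -0.5]
width: 0.0327
grasp_force: 0.0
```

Call:
{"api": "carry_out", "payload": {"angular": [[0,0,0],[0,0,0],[0,0,0],[0,0,0],[0,0,0]], "delta_pos": [[0,0,0],[0,0,-0.02],[0,0,-0.06],[0,0,-0.1],[0,0,-0.1]], "grip": [0.4,0.4,0.3,0.2,0.1]}}

```text
time: 10.05
eef_pos: [0.6541, -0.1415, 0.1767]
eef_rot: [3.14, -0.011, -0.003]
wrist_force: [0.5, -0.3, 0.6]
width: 0.0732
grasp_force: 0.0
```

```bash
python3 - <<'E'
from h import *
st(); T=snap('top');S=snap('side'); save(S,'s2.png')
biscuits(T,S,[(149,182),(201,182),(147,210),(173,210),(201,210)],[(138,268),(194,229),(162,293),(191,271),(220,249)])
H=hsv(S); P=cloud(S); PT=cloud(T)
for s,q in((S,P),(T,PT)):
    h=hsv(s); m=(np.hypot(q[...,0]-.441,q[...,1]+.006)<.1)&((h[...,0]<12)|(h[...,0]>165))&(h[...,1]>90)
    c,p=comp(m,np.argwhere(m).mean(0)[::-1],40); 
    for z in(.013,.026): print('dish',c.round(1),onplane(s,c,z).round(4),circ(s,p,z))
    print(np.nanmax(q[m][:,2]))
E
```

```text
t 10.05 pos [ 0.6541 -0.1415  0.1767] rot [179.88  -0.65  -0.2 ] F [ 0.5 -0.3  0.6] w 0.0732 g 0.0 q [0.2, 0.66, -0.04, 1.48, 0.03, 0.99, -1.43]
bis T [0.5493 0.3853] S [0.5307 0.3907] tri [0.5508 0.3866 0.0032] 0.0084 dia 0.06 0.082
bis T [0.5536 0.1941] S [0.5524 0.1944] tri [0.5536 0.194  0.0238] 0.0006 dia 0.06 0.067
bis T [0.4442 0.38  ] S [0.4427 0.3812] tri [0.4445 0.3805 0.0224] 0.0003 dia 0.06 0.064
bis T [0.4468 0.2896] S [0.445  0.2923] tri [0.4476 0.2904 0.0207] 0.0005 dia 0.06 0.063
bis T [0.4547 0.1887] S [0.4551 0.1883] tri [0.4546 0.1886 0.0257] 0.0 dia 0.06 0.065
dish [271.9 215. ] [[ 0.4429 -0.0059  0.013 ]] (array([ 0.44518531, -0.00856016]), np.float64(0.15884652453651404))
dish [271.9 215. ] [[0.4343 0.0034 0.026 ]] (array([0.43662369, 0.00076149]), np.float64(0.15672131915573145))
0.03047469934039543
dish [253.7 212.5] [[ 0.4434 -0.0022  0.013 ]] (array([ 0.4435658 , -0.00397208]), np.float64(0.14916122400642248))
dish [253.7 212.5] [[ 0.4415 -0.0019  0.026 ]] (array([ 0.44171585, -0.00371985]), np.float64(0.14805229916673543))
0.7498661693705322
```

View pics/s2.png

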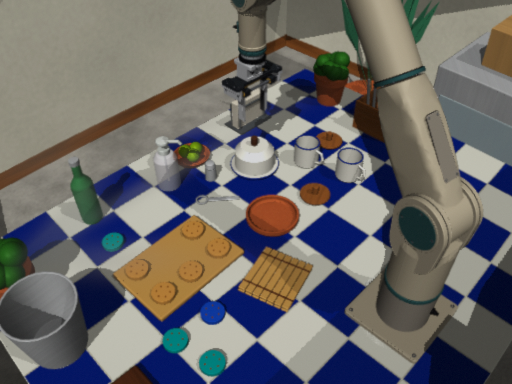

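The side view shows the cover resting level near (254,158), the dish empty near (273,215), and everything else undisturbed. The dish centre is about (0.4425, -0.005). Now to biscuit 5 at (0.455, 0.1885).

Call:
{"api": "carry_out", "payload": {"angular": [[0,0,0],[0,0,0],[0,0,0],[0,0,0],[0,0,0]], "delta_pos": [[-0.024,-0.04,0],[-0.048,-0.08,0],[-0.072,-0.12,0],[-0.096,-0.16,0],[-0.12,-0.2,0]], "grip": [0.15,0.15,0.15,0.15,0.15]}}

```text
time: 10.65
eef_pos: [0.528, 0.061, 0.1689]
eef_rot: [3.141, 0.003, -0.003]
wrist_force: [-0.0, 0.9, -0.0]
width: 0.0801
grasp_force: 0.0
```

Call:
{"api": "carry_out", "payload": {"angular": [[0,0,0],[0,0,0],[0,0,0],[0,0,0],[0,0,0]], "delta_pos": [[-0.024,-0.04,0],[-0.048,-0.08,0],[-0.074,-0.129,0],[-0.074,-0.129,0.04],[-0.074,-0.129,0.06]], "grip": [0.15,0.15,0.15,0.15,0.15]}}

```text
time: 11.15
eef_pos: [0.4535, 0.1908, 0.1079]
eef_rot: [3.141, 0.004, 0.002]
wrist_force: [0.1, -1.5, 0.5]
width: 0.0793
grasp_force: 0.0
```

Call:
{"api": "carry_out", "payload": {"angular": [[0,0,0],[0,0,0],[0,0,0],[0,0,0],[0,0,0]], "delta_pos": [[0,0,0.03],[0,0,0.06],[0,0,0.08],[0,0,0.09],[0,0,0.09]], "grip": [0.15,0.15,0.15,0.15,0.15]}}

```text
time: 11.65
eef_pos: [0.4551, 0.1883, 0.0187]
eef_rot: [3.14, 0.004, -0.003]
wrist_force: [0.0, -0.2, 0.6]
width: 0.0801
grasp_force: 0.0
```

```bash
python3 - <<'E'
from h import *
st(); S=snap('side'); fingers(S,(.4555,.1885),.02,.11)
E
```

```text
t 11.65 pos [0.4551 0.1883 0.0187] rot [179.9    0.22  -0.18] F [ 0.  -0.2  0.6] w 0.0801 g 0.0 q [-0.43, 0.69, -0.04, 2.08, 0.06, 0.38, -2.08]
0.02 184 x 0.426 0.485 y [0.15  0.199 0.255]
0.03 200 x 0.426 0.48 y [0.141 0.192 0.23 ]
0.04 37 x 0.445 0.465 y [0.137 0.149 0.242]
0.05 38 x 0.445 0.463 y [0.136 0.232 0.242]
0.06 38 x 0.445 0.466 y [0.136 0.23  0.242]
0.07 40 x 0.444 0.466 y [0.139 0.15  0.244]
0.08 34 x 0.443 0.462 y [0.139 0.233 0.242]
0.09 38 x 0.444 0.462 y [0.138 0.148 0.242]
0.1 29 x 0.444 0.457 y [0.135 0.148 0.242]
```

Call:
{"api": "carry_out", "payload": {"angular": [[0,0,0],[0,0,0],[0,0,0],[0,0,0],[0,0,0]], "delta_pos": [[0,0,0.005],[0,0,0.01],[0,0,0.013],[0,0,0.015],[0,0,0.015]], "grip": [0.15,0.15,0.15,0.15,0.15]}}

```text
time: 12.2
eef_pos: [0.4568, 0.189, 0.0054]
eef_rot: [3.142, 0.0, -0.003]
wrist_force: [0.3, -1.4, 0.3]
width: 0.0799
grasp_force: 0.0
```

Call:
{"api": "carry_out", "payload": {"angular": [[0,0,0],[0,0,0],[0,0,0],[0,0,0],[0,0,0]], "delta_pos": [[0,0,0],[0,0,0],[0,0,0],[0,0,0],[0,0,0]], "grip": [0.3,0.45,0.6,0.6,0.6]}}

```text
time: 12.7
eef_pos: [0.4569, 0.1891, 0.0056]
eef_rot: [-3.141, -0.0, -0.003]
wrist_force: [-0.4, -0.5, 0.9]
width: 0.0594
grasp_force: 30.0
```

Call:
{"api": "carry_out", "payload": {"angular": [[0,0,0],[0,0,0],[0,0,0],[0,0,0],[0,0,0]], "delta_pos": [[0,0,-0.005],[0,0,-0.02],[0,0,-0.05],[0,0,-0.09],[0,0,-0.09]], "grip": [1,1,1,1,1]}}

```text
time: 13.2
eef_pos: [0.4599, 0.1904, 0.0997]
eef_rot: [-3.138, -0.008, -0.003]
wrist_force: [0.2, 0.7, -0.2]
width: 0.0593
grasp_force: 30.0
```

```bash
python3 - <<'E'
from h import *
st(); S=snap('side'); fingers(S,(.4555,.1885),.08,.17)
E
```

```text
t 13.2 pos [0.4599 0.1904 0.0997] rot [-179.79   -0.44   -0.2 ] F [ 0.2  0.7 -0.2] w 0.0593 g 30.0 q [-0.41, 0.54, -0.05, 2.03, 0.05, 0.56, -2.07]
0.11 48 x 0.426 0.46 y [0.157 0.206 0.223]
0.12 345 x 0.427 0.483 y [0.149 0.19  0.232]
0.13 50 x 0.449 0.468 y [0.148 0.221 0.233]
0.14 41 x 0.447 0.47 y [0.15  0.161 0.233]
0.15 44 x 0.449 0.467 y [0.15  0.162 0.235]
0.16 50 x 0.448 0.471 y [0.15  0.226 0.234]
```

Call:
{"api": "carry_out", "payload": {"angular": [[0,0,0],[0,0,0],[0,0,0],[0,0,0],[0,0,0]], "delta_pos": [[-0.003,0.04,0],[-0.006,0.085,0],[-0.009,0.13,0],[-0.012,0.17,0],[-0.014,0.195,0]], "grip": [1,1,1,1,1]}}

```text
time: 13.75
eef_pos: [0.4403, -0.0093, 0.0945]
eef_rot: [3.14, 0.003, -0.007]
wrist_force: [0.3, 0.5, -0.4]
width: 0.0593
grasp_force: 30.0
```

Call:
{"api": "carry_out", "payload": {"angular": [[0,0,0],[0,0,0],[0,0,0],[0,0,0],[0,0,0]], "delta_pos": [[0,0,0],[0,0,0.03],[0,0,0.06],[0,0,0.08],[0,0,0.085]], "grip": [1,1,1,1,1]}}

```text
time: 14.25
eef_pos: [0.4402, -0.0047, 0.0082]
eef_rot: [-3.141, 0.005, -0.002]
wrist_force: [-0.5, 0.6, -0.3]
width: 0.0592
grasp_force: 30.0
```

Call:
{"api": "carry_out", "payload": {"angular": [[0,0,0],[0,0,0],[0,0,0],[0,0,0],[0,0,0]], "delta_pos": [[0,0,0.004],[0,0,0.008],[0,0,0.01],[0,0,0.01],[0,0,0.01]], "grip": [1,1,1,1,1]}}

```text
time: 14.75
eef_pos: [0.4427, -0.0057, 0.0011]
eef_rot: [-3.141, -0.001, -0.003]
wrist_force: [-0.4, 0.9, 0.1]
width: 0.0595
grasp_force: 30.0
```

```bash
python3 - <<'E'
from h import *
st()
E
```

```text
t 14.75 pos [ 0.4427 -0.0057  0.0011] rot [-1.7998e+02 -7.0000e-02 -1.7000e-01] F [-0.4  0.9  0.1] w 0.0595 g 30.0 q [0.02, 0.69, -0.1, 2.22, 0.28, 0.23, -1.9]
```

Call:
{"api": "carry_out", "payload": {"angular": [[0,0,0],[0,0,0],[0,0,0],[0,0,0],[0,0,0]], "delta_pos": [[0,0,0.002],[0,0,0.004],[0,0,0.005],[0,0,0.005],[0,0,0.005]], "grip": [1,1,1,1,1]}}

```text
time: 15.25
eef_pos: [0.4424, -0.0059, -0.0043]
eef_rot: [3.142, -0.0, -0.003]
wrist_force: [-0.3, -0.5, -1.4]
width: 0.0591
grasp_force: 30.0
```

```bash
python3 - <<'E'
from h import *
st()
E
```

```text
t 15.25 pos [ 0.4424 -0.0059 -0.0043] rot [ 1.8e+02 -2.0e-02 -1.9e-01] F [-0.3 -0.5 -1.4] w 0.0591 g 30.0 q [0.05, 0.71, -0.15, 2.23, 0.42, 0.23, -2.04]
```

Call:
{"api": "carry_out", "payload": {"angular": [[0,0,0],[0,0,0],[0,0,0],[0,0,0],[0,0,0]], "delta_pos": [[0,0,0],[0,0,0],[0,0,0],[0,0,0],[0,0,-0.005]], "grip": [0.3,0.25,0.25,0.25,0.25]}}

```text
time: 15.75
eef_pos: [0.4418, -0.0059, 0.0003]
eef_rot: [3.141, 0.001, -0.003]
wrist_force: [-0.1, -0.1, -0.5]
width: 0.0707
grasp_force: 0.0
```

Call:
{"api": "carry_out", "payload": {"angular": [[0,0,0],[0,0,0],[0,0,0],[0,0,0],[0,0,0]], "delta_pos": [[0,0,-0.02],[0,0,-0.05],[0,0,-0.09],[0.0,-0.04,-0.1],[0.001,-0.08,-0.1]], "grip": [0.25,0.15,0.15,0.15,0.15]}}

```text
time: 16.25
eef_pos: [0.4452, 0.0734, 0.1028]
eef_rot: [-3.141, -0.005, -0.009]
wrist_force: [1.1, 0.6, -0.4]
width: 0.0796
grasp_force: 0.0
```

Call:
{"api": "carry_out", "payload": {"angular": [[0,0,0],[0,0,0],[0,0,0],[0,0,0],[0,0,0]], "delta_pos": [[0.001,-0.04,0],[0.001,-0.08,0],[0.002,-0.12,0],[0.003,-0.16,0],[0.004,-0.2,0]], "grip": [0.15,0.15,0.15,0.15,0.15]}}

```text
time: 16.75
eef_pos: [0.4477, 0.2755, 0.1009]
eef_rot: [3.141, -0.0, -0.003]
wrist_force: [0.3, 0.0, -0.8]
width: 0.0798
grasp_force: 0.0
```

```bash
cat >> h.py <<'E'
def stack(S,z):
    "top biscuit in the dish from the side view, at its mid height z"
    K=np.array([[S['f'],0,S['cx']],[0,S['f'],S['cy']],[0,0,1.]])
    uv=cv2.projectPoints(np.array([[.442,-.006,z]]),S['rvec'],S['tvec'],K,np.array([S['k1'],0,0,0.]))[0].ravel()
    h=hsv(S); m=(h[...,0]>=13)&(h[...,0]<=25)&(h[...,1]>90)&(h[...,2]>120); c,p=comp(m,uv,20)
    if c is None: print('stack? proj',uv); return
    print('stack px',c.round(1),'at z',z,onplane(S,c,z)[0,:2].round(4),'dia',circ(S,p,z)[1].round(3), 'ext',np.ptp(p,0))
E
python3 - <<'E'
from h import *
st(); S=snap('side'); stack(S,.015); h=cv2.cvtColor(S['color'],cv2.COLOR_RGB2HSV); print(h[205:230,272].tolist())
a=cv2.resize(S['color'][100:300,110:330],(660,600),interpolation=cv2.INTER_CUBIC); cv2.imwrite('pics/g3.png',a[:,:,::-1])
E
```

```text
t 16.75 pos [0.4477 0.2755 0.1009] rot [ 1.7999e+02 -1.0000e-02 -1.8000e-01] F [ 0.3  0.  -0.8] w 0.0798 g 0.0 q [-0.41, 0.59, -0.29, 1.94, 0.26, 0.65, -2.44]
stack px [272.7 215.3] at z 0.015 [ 0.439 -0.005] dia 0.066 ext [21. 17.]
[[9, 194, 154], [11, 187, 161], [15, 179, 172], [17, 175, 173], [17, 180, 170], [17, 176, 165], [17, 175, 173], [17, 175, 173], [17, 174, 174], [17, 175, 175], [17, 175, 176], [17, 176, 175], [17, 176, 175], [17, 175, 176], [17, 176, 177], [17, 173, 177], [17, 173, 174], [16, 178, 149], [16, 179, 145], [15, 182, 147], [10, 194, 150], [9, 191, 155], [9, 191, 155], [9, 193, 152], [9, 192, 150]]
```

View pics/g3.png

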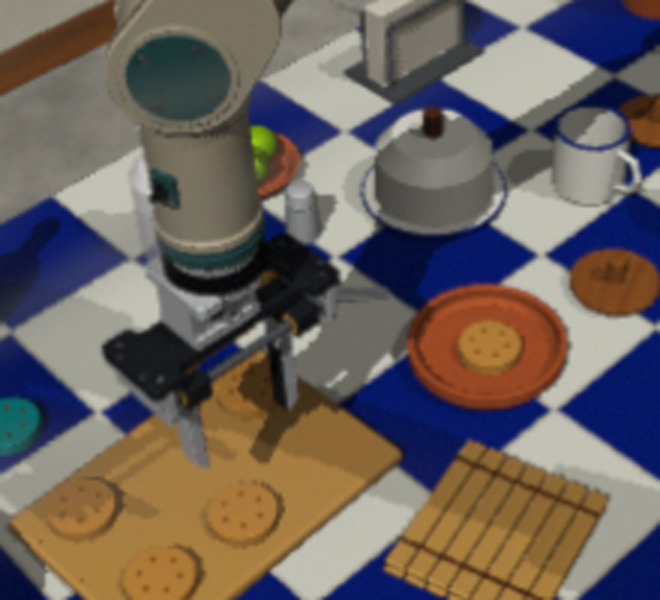

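The first biscuit sits centred in the dish at crop (489,346), and the cover rests level at crop (433,180). Next is biscuit 4 at (0.4465, 0.2907).

Call:
{"api": "carry_out", "payload": {"angular": [[0,0,0],[0,0,0],[0,0,0],[0,0,0],[0,0,0]], "delta_pos": [[0,-0.015,0],[0,-0.015,0.03],[0,-0.015,0.06],[0,-0.015,0.08],[0,-0.015,0.088]], "grip": [0.15,0.15,0.15,0.15,0.15]}}

```text
time: 17.3
eef_pos: [0.4471, 0.2872, 0.0108]
eef_rot: [3.139, 0.003, -0.004]
wrist_force: [0.2, 0.5, 0.1]
width: 0.0799
grasp_force: 0.0
```

Call:
{"api": "carry_out", "payload": {"angular": [[0,0,0],[0,0,0],[0,0,0],[0,0,0],[0,0,0]], "delta_pos": [[0,0,0.004],[0,0,0.008],[0,0,0.008],[0,0,0.008],[0,0,0.008]], "grip": [0.15,0.15,0.15,0.3,0.45]}}

```text
time: 17.8
eef_pos: [0.4486, 0.2893, 0.0052]
eef_rot: [-3.141, -0.001, -0.003]
wrist_force: [-0.5, 0.7, 0.1]
width: 0.0671
grasp_force: 0.0
```

Call:
{"api": "carry_out", "payload": {"angular": [[0,0,0],[0,0,0],[0,0,0],[0,0,0],[0,0,0]], "delta_pos": [[0,0,0],[0,0,0],[0,0,0],[0,0,-0.005],[0,0,-0.02]], "grip": [0.6,1,1,1,1]}}

```text
time: 18.3
eef_pos: [0.447, 0.2883, 0.0238]
eef_rot: [3.14, 0.002, -0.003]
wrist_force: [0.6, 0.1, -0.4]
width: 0.0589
grasp_force: 30.0
```

```bash
python3 - <<'E'
from h import *
st()
E
```

```text
t 18.3 pos [0.447  0.2883 0.0238] rot [ 1.799e+02  1.400e-01 -1.800e-01] F [ 0.6  0.1 -0.4] w 0.0589 g 30.0 q [-0.48, 0.72, -0.23, 1.97, 0.32, 0.49, -2.51]
```

Call:
{"api": "carry_out", "payload": {"angular": [[0,0,0],[0,0,0],[0,0,0],[0,0,0],[0,0,0]], "delta_pos": [[0,0,-0.04],[0,0.03,-0.08],[-0.001,0.075,-0.08],[-0.002,0.12,-0.08],[-0.003,0.165,-0.08]], "grip": [1,1,1,1,1]}}

```text
time: 18.8
eef_pos: [0.4444, 0.1225, 0.105]
eef_rot: [3.142, -0.001, -0.003]
wrist_force: [1.3, 0.0, 0.5]
width: 0.0593
grasp_force: 30.0
```

Call:
{"api": "carry_out", "payload": {"angular": [[0,0,0],[0,0,0],[0,0,0],[0,0,0],[0,0,0]], "delta_pos": [[-0.001,0.045,0],[-0.002,0.09,0],[-0.0025,0.13,0],[-0.0025,0.13,0],[-0.0025,0.13,0.03]], "grip": [1,1,1,1,1]}}

```text
time: 19.3
eef_pos: [0.4447, -0.0071, 0.0765]
eef_rot: [-3.141, -0.007, -0.007]
wrist_force: [1.9, 0.5, -1.0]
width: 0.0589
grasp_force: 30.0
```

Call:
{"api": "carry_out", "payload": {"angular": [[0,0,0],[0,0,0],[0,0,0],[0,0,0],[0,0,0]], "delta_pos": [[0,0,0.03],[0,0,0.05],[0,0,0.06],[0,0,0.06],[0,0,0.06]], "grip": [1,1,1,1,1]}}

```text
time: 19.8
eef_pos: [0.4421, -0.0054, 0.015]
eef_rot: [-3.141, -0.001, -0.003]
wrist_force: [0.6, -0.4, 0.4]
width: 0.059
grasp_force: 30.0
```

```bash
python3 - <<'E'
from h import *
st()
E
```

```text
t 19.8 pos [ 0.4421 -0.0054  0.015 ] rot [-1.7999e+02 -4.0000e-02 -1.5000e-01] F [ 0.6 -0.4  0.4] w 0.059 g 30.0 q [0.08, 0.67, -0.19, 2.22, 0.43, 0.29, -2.05]
```

Call:
{"api": "carry_out", "payload": {"angular": [[0,0,0],[0,0,0],[0,0,0],[0,0,0],[0,0,0]], "delta_pos": [[0,0,0.003],[0,0,0.0055],[0,0,0.006],[0,0,0.006],[0,0,0.006]], "grip": [1,1,1,1,1]}}

```text
time: 20.3
eef_pos: [0.4421, -0.006, 0.0089]
eef_rot: [3.142, -0.001, -0.003]
wrist_force: [-0.5, 0.3, 6.3]
width: 0.0592
grasp_force: 30.0
```

Call:
{"api": "carry_out", "payload": {"angular": [[0,0,0],[0,0,0],[0,0,0],[0,0,0],[0,0,0]], "delta_pos": [[0,0,0],[0,0,0],[0,0,0],[0,0,0],[0,0,-0.005]], "grip": [0.3,0.25,0.25,0.25,0.25]}}

```text
time: 20.8
eef_pos: [0.4412, -0.006, 0.0132]
eef_rot: [3.141, 0.001, -0.003]
wrist_force: [0.7, 0.5, -0.7]
width: 0.0704
grasp_force: 0.0
```

Call:
{"api": "carry_out", "payload": {"angular": [[0,0,0],[0,0,0],[0,0,0],[0,0,0],[0,0,0]], "delta_pos": [[0,0,-0.02],[0,0,-0.05],[0,0,-0.09],[0,-0.04,-0.09],[0,-0.08,-0.09]], "grip": [0.25,0.15,0.15,0.15,0.15]}}

```text
time: 21.3
eef_pos: [0.4433, 0.0731, 0.1051]
eef_rot: [-3.141, -0.003, -0.009]
wrist_force: [0.5, 0.7, -0.4]
width: 0.0799
grasp_force: 0.0
```

Call:
{"api": "carry_out", "payload": {"angular": [[0,0,0],[0,0,0],[0,0,0],[0,0,0],[0,0,0]], "delta_pos": [[0,-0.045,0],[0,-0.09,0],[0.001,-0.135,0],[0.001,-0.18,0],[0.002,-0.22,0]], "grip": [0.15,0.15,0.15,0.15,0.15]}}

```text
time: 21.8
eef_pos: [0.444, 0.2965, 0.1039]
eef_rot: [-3.141, -0.0, -0.002]
wrist_force: [-0.0, -0.2, 0.0]
width: 0.08
grasp_force: 0.0
```

Call:
{"api": "carry_out", "payload": {"angular": [[0,0,0],[0,0,0],[0,0,0],[0,0,0],[0,0,0]], "delta_pos": [[0,-0.04,0],[0,-0.06,0],[0,-0.08,0],[0,-0.086,0],[0,-0.086,0]], "grip": [0.15,0.15,0.15,0.15,0.15]}}

```text
time: 22.3
eef_pos: [0.4445, 0.3804, 0.1035]
eef_rot: [3.142, 0.0, -0.002]
wrist_force: [0.1, -0.2, -1.2]
width: 0.0802
grasp_force: 0.0
```

```bash
python3 - <<'E'
from h import *
st(); T=snap('top');S=snap('side'); stack(S,.029); save(T,'t4.png')
biscuits(T,S,[(149,182),(201,182),(147,210)],[(138,268),(194,229),(162,293)])
h=hsv(T)
E
```

```text
t 22.3 pos [0.4445 0.3804 0.1035] rot [ 1.8e+02  2.0e-02 -1.2e-01] F [ 0.1 -0.2 -1.2] w 0.0802 g 0.0 q [-0.56, 0.66, -0.31, 1.78, 0.27, 0.75, -2.58]
stack px [272.5 213.3] at z 0.029 [ 0.4356 -0.0005] dia 0.075 ext [21. 21.]
bis T [0.5589 0.3762] S [0.5411 0.3818] tri [0.5605 0.3775 0.0041] 0.0077 dia 0.084 0.103
bis T [0.5522 0.1952] S [0.5376 0.1995] tri [0.5523 0.194  0.0101] 0.0077 dia 0.059 0.104
bis T [0.4337 0.405 ] S [0.4428 0.3811] tri [0.4257 0.3944 0.0571] 0.01 dia 0.028 0.064
```

Call:
{"api": "carry_out", "payload": {"angular": [[0,0,0],[0,0,0],[0,0,0],[0,0,0],[0,0,0]], "delta_pos": [[0,-0.0005,0.03],[0,-0.0005,0.06],[0,-0.0005,0.08],[0,-0.0005,0.09],[0,-0.0005,0.094]], "grip": [0.15,0.15,0.15,0.15,0.15]}}

```text
time: 22.9
eef_pos: [0.4449, 0.3791, 0.0088]
eef_rot: [3.14, 0.001, -0.004]
wrist_force: [0.2, -0.6, -0.4]
width: 0.0799
grasp_force: 0.0
```

Call:
{"api": "carry_out", "payload": {"angular": [[0,0,0],[0,0,0],[0,0,0],[0,0,0],[0,0,0]], "delta_pos": [[0,0,0.003],[0,0,0.0045],[0,0,0.0045],[0,0,0.0045],[0,0,0.0045]], "grip": [0.15,0.15,0.15,0.3,0.45]}}

```text
time: 23.4
eef_pos: [0.4452, 0.3808, 0.0055]
eef_rot: [-3.141, -0.001, -0.003]
wrist_force: [0.5, -0.6, 0.7]
width: 0.0674
grasp_force: 0.0
```

Call:
{"api": "carry_out", "payload": {"angular": [[0,0,0],[0,0,0],[0,0,0],[0,0,0],[0,0,0]], "delta_pos": [[0,0,0],[0,0,0],[0,0,0],[0,0,-0.005],[0,0,-0.02]], "grip": [0.6,1,1,1,1]}}

```text
time: 23.9
eef_pos: [0.4439, 0.3796, 0.0244]
eef_rot: [3.139, 0.002, -0.003]
wrist_force: [-0.5, -0.3, 0.2]
width: 0.0591
grasp_force: 30.0
```

```bash
python3 - <<'E'
from h import *
st()
E
```

```text
t 23.9 pos [0.4439 0.3796 0.0244] rot [ 1.7988e+02  1.3000e-01 -1.8000e-01] F [-0.5 -0.3  0.2] w 0.0591 g 30.0 q [-0.59, 0.77, -0.26, 1.83, 0.32, 0.59, -2.63]
```

Call:
{"api": "carry_out", "payload": {"angular": [[0,0,0],[0,0,0],[0,0,0],[0,0,0],[0,0,0]], "delta_pos": [[0,0,-0.04],[0,0.03,-0.08],[-0.001,0.075,-0.09],[-0.001,0.12,-0.09],[-0.001,0.165,-0.09]], "grip": [1,1,1,1,1]}}

```text
time: 24.4
eef_pos: [0.4438, 0.2143, 0.1167]
eef_rot: [-3.141, -0.003, -0.003]
wrist_force: [1.5, 0.4, -1.8]
width: 0.0592
grasp_force: 30.0
```

Call:
{"api": "carry_out", "payload": {"angular": [[0,0,0],[0,0,0],[0,0,0],[0,0,0],[0,0,0]], "delta_pos": [[0,0.045,0],[0,0.09,0],[-0.001,0.135,0],[-0.0015,0.18,0],[-0.0015,0.222,0]], "grip": [1,1,1,1,1]}}

```text
time: 24.9
eef_pos: [0.4412, -0.0085, 0.116]
eef_rot: [3.141, -0.001, -0.004]
wrist_force: [0.5, 0.1, -0.1]
width: 0.0591
grasp_force: 30.0
```

Call:
{"api": "carry_out", "payload": {"angular": [[0,0,0],[0,0,0],[0,0,0],[0,0,0],[0,0,0]], "delta_pos": [[0,0,0],[0,0,0.03],[0,0,0.06],[0,0,0.08],[0,0,0.086]], "grip": [1,1,1,1,1]}}

```text
time: 25.4
eef_pos: [0.4405, -0.0058, 0.0281]
eef_rot: [3.142, 0.002, -0.002]
wrist_force: [-0.1, 0.1, 0.3]
width: 0.0595
grasp_force: 30.0
```

Call:
{"api": "carry_out", "payload": {"angular": [[0,0,0]], "delta_pos": [[0,0,0]], "grip": [1]}}

```text
time: 25.5
eef_pos: [0.4411, -0.0058, 0.029]
eef_rot: [-3.142, 0.001, -0.002]
wrist_force: [-0.1, 0.3, -0.6]
width: 0.0589
grasp_force: 30.0
```

```bash
python3 - <<'E'
from h import *
st()
E
```

```text
t 25.5 pos [ 0.4411 -0.0058  0.029 ] rot [-1.8e+02  3.0e-02 -1.3e-01] F [-0.1  0.3 -0.6] w 0.0589 g 30.0 q [0.11, 0.64, -0.23, 2.21, 0.43, 0.33, -2.06]
```

Call:
{"api": "carry_out", "payload": {"angular": [[0,0,0],[0,0,0],[0,0,0],[0,0,0],[0,0,0]], "delta_pos": [[0.001,0,0.003],[0.001,0,0.005],[0.001,0,0.0055],[0.001,0,0.0055],[0.001,0,0.0055]], "grip": [1,1,1,1,1]}}

```text
time: 26.0
eef_pos: [0.4424, -0.0065, 0.0238]
eef_rot: [3.142, -0.001, -0.003]
wrist_force: [-0.1, -0.2, -0.9]
width: 0.0591
grasp_force: 30.0
```

Call:
{"api": "carry_out", "payload": {"angular": [[0,0,0],[0,0,0],[0,0,0],[0,0,0],[0,0,0]], "delta_pos": [[0,0,0],[0,0,0],[0,0,0],[0,0,0],[0,0,-0.005]], "grip": [0.3,0.25,0.25,0.25,0.25]}}

```text
time: 26.5
eef_pos: [0.4417, -0.0064, 0.0283]
eef_rot: [3.141, 0.001, -0.003]
wrist_force: [-0.2, 0.8, -0.5]
width: 0.0706
grasp_force: 0.0
```

Call:
{"api": "carry_out", "payload": {"angular": [[0,0,0],[0,0,0],[0,0,0],[0,0,0],[0,0,0]], "delta_pos": [[0,0,-0.02],[0,0,-0.05],[0,0,-0.09],[0.02,-0.036,-0.09],[0.04,-0.072,-0.09]], "grip": [0.25,0.15,0.15,0.15,0.15]}}

```text
time: 27.0
eef_pos: [0.4839, 0.0644, 0.1204]
eef_rot: [3.141, -0.003, -0.008]
wrist_force: [0.9, -0.1, 0.1]
width: 0.0796
grasp_force: 0.0
```

Call:
{"api": "carry_out", "payload": {"angular": [[0,0,0],[0,0,0],[0,0,0],[0,0,0],[0,0,0]], "delta_pos": [[0.02,-0.036,0],[0.04,-0.072,0],[0.06,-0.11,0],[0.0715,-0.128,0],[0.0715,-0.128,0]], "grip": [0.15,0.15,0.15,0.15,0.15]}}

```text
time: 27.5
eef_pos: [0.5551, 0.1974, 0.1188]
eef_rot: [-3.138, -0.001, 0.001]
wrist_force: [-0.1, 0.2, 0.2]
width: 0.0799
grasp_force: 0.0
```

```bash
python3 - <<'E'
from h import *
st(); T=snap('top');S=snap('side'); stack(S,.029)
biscuits(T,S,[(149,182),(201,182)],[(138,268),(194,229)])
E
```

```text
t 27.5 pos [0.5551 0.1974 0.1188] rot [-1.7982e+02 -8.0000e-02  6.0000e-02] F [-0.1  0.2  0.2] w 0.0799 g 0.0 q [-0.16, 0.64, -0.36, 1.76, 0.3, 0.79, -2.23]
stack px [272.8 211.4] at z 0.029 [ 0.4402 -0.0065] dia 0.088 ext [21. 25.]
bis T [0.5493 0.3853] S [0.5313 0.3913] tri [0.5511 0.3869 0.0031] 0.0076 dia 0.061 0.081
bis T [0.5518 0.1919] S [0.5528 0.1949] tri [0.5532 0.193  0.0229] 0.0028 dia 0.096 0.068
```

Call:
{"api": "carry_out", "payload": {"angular": [[0,0,0],[0,0,0],[0,0,0],[0,0,0],[0,0,0]], "delta_pos": [[0,-0.001,0.03],[0,-0.001,0.06],[0,-0.001,0.09],[0,-0.001,0.103],[0,-0.001,0.108]], "grip": [0.15,0.15,0.15,0.15,0.15]}}

```text
time: 28.1
eef_pos: [0.5531, 0.1922, 0.0095]
eef_rot: [3.14, 0.003, -0.005]
wrist_force: [0.3, -0.3, -0.1]
width: 0.0798
grasp_force: 0.0
```

Call:
{"api": "carry_out", "payload": {"angular": [[0,0,0],[0,0,0],[0,0,0],[0,0,0],[0,0,0]], "delta_pos": [[0,0,0.003],[0,0,0.0055],[0,0,0.0055],[0,0,0.0055],[0,0,0.0055]], "grip": [0.15,0.15,0.15,0.3,0.45]}}

```text
time: 28.6
eef_pos: [0.5548, 0.1944, 0.0056]
eef_rot: [-3.141, -0.001, -0.003]
wrist_force: [-0.3, 0.3, -0.4]
width: 0.0673
grasp_force: 0.0
```

Call:
{"api": "carry_out", "payload": {"angular": [[0,0,0],[0,0,0],[0,0,0],[0,0,0],[0,0,0]], "delta_pos": [[0,0,0],[0,0,0],[0,0,0],[0,0,-0.005],[0,0,-0.02]], "grip": [0.6,1,1,1,1]}}

```text
time: 29.1
eef_pos: [0.5531, 0.1936, 0.0244]
eef_rot: [3.14, 0.003, -0.003]
wrist_force: [-0.3, -0.4, -0.2]
width: 0.0594
grasp_force: 30.0
```

```bash
python3 - <<'E'
from h import *
st()
E
```

```text
t 29.1 pos [0.5531 0.1936 0.0244] rot [ 1.7993e+02  1.7000e-01 -1.8000e-01] F [-0.3 -0.4 -0.2] w 0.0594 g 30.0 q [-0.2, 0.77, -0.29, 1.82, 0.37, 0.6, -2.29]
```

Call:
{"api": "carry_out", "payload": {"angular": [[0,0,0],[0,0,0],[0,0,0],[0,0,0],[0,0,0]], "delta_pos": [[0,0,-0.04],[0,0,-0.08],[-0.01,0.018,-0.1],[-0.03,0.054,-0.1],[-0.052,0.092,-0.1]], "grip": [1,1,1,1,1]}}

```text
time: 29.6
eef_pos: [0.5025, 0.1024, 0.1268]
eef_rot: [-3.141, -0.004, -0.002]
wrist_force: [0.6, -0.5, -0.6]
width: 0.059
grasp_force: 30.0
```

Call:
{"api": "carry_out", "payload": {"angular": [[0,0,0],[0,0,0],[0,0,0],[0,0,0],[0,0,0]], "delta_pos": [[-0.02,0.036,0],[-0.04,0.072,0],[-0.06,0.1085,0],[-0.06,0.1085,0],[-0.06,0.1085,0.03]], "grip": [1,1,1,1,1]}}

```text
time: 30.1
eef_pos: [0.4449, -0.0071, 0.0979]
eef_rot: [3.141, -0.009, -0.007]
wrist_force: [1.4, 0.6, -0.7]
width: 0.0595
grasp_force: 30.0
```

Call:
{"api": "carry_out", "payload": {"angular": [[0,0,0],[0,0,0],[0,0,0],[0,0,0],[0,0,0]], "delta_pos": [[0,0,0.025],[0,0,0.045],[0,0,0.0525],[0,0,0.0525],[0,0,0.0525]], "grip": [1,1,1,1,1]}}

```text
time: 30.6
eef_pos: [0.4425, -0.0056, 0.0433]
eef_rot: [-3.141, -0.001, -0.003]
wrist_force: [-0.2, 0.6, -0.0]
width: 0.059
grasp_force: 30.0
```

```bash
python3 - <<'E'
from h import *
st()
E
```

```text
t 30.6 pos [ 0.4425 -0.0056  0.0433] rot [-1.7999e+02 -8.0000e-02 -1.6000e-01] F [-0.2  0.6 -0. ] w 0.059 g 30.0 q [0.13, 0.61, -0.27, 2.2, 0.43, 0.37, -2.06]
```

Call:
{"api": "carry_out", "payload": {"angular": [[0,0,0],[0,0,0],[0,0,0],[0,0,0],[0,0,0]], "delta_pos": [[0,0,0.003],[0,0,0.005],[0,0,0.0055],[0,0,0.0055],[0,0,0.0055]], "grip": [1,1,1,1,1]}}

```text
time: 31.1
eef_pos: [0.442, -0.006, 0.0373]
eef_rot: [3.141, -0.001, -0.003]
wrist_force: [-0.5, -0.5, 5.2]
width: 0.0592
grasp_force: 30.0
```

Call:
{"api": "carry_out", "payload": {"angular": [[0,0,0],[0,0,0],[0,0,0],[0,0,0],[0,0,0]], "delta_pos": [[0,0,0],[0,0,0],[0,0,0],[0,0,0],[0,0,-0.005]], "grip": [0.3,0.25,0.25,0.25,0.25]}}

```text
time: 31.6
eef_pos: [0.4412, -0.006, 0.0417]
eef_rot: [3.142, 0.001, -0.003]
wrist_force: [-0.5, 0.6, -0.4]
width: 0.0705
grasp_force: 0.0
```

Call:
{"api": "carry_out", "payload": {"angular": [[0,0,0],[0,0,0],[0,0,0],[0,0,0],[0,0,0]], "delta_pos": [[0,0,-0.02],[0,0,-0.05],[0,0,-0.08],[0.01,-0.036,-0.08],[0.02,-0.073,-0.08]], "grip": [0.25,0.15,0.15,0.15,0.15]}}

```text
time: 32.1
eef_pos: [0.4631, 0.0662, 0.1234]
eef_rot: [3.141, -0.003, -0.008]
wrist_force: [1.2, 0.2, -0.7]
width: 0.0799
grasp_force: 0.0
```

Call:
{"api": "carry_out", "payload": {"angular": [[0,0,0],[0,0,0],[0,0,0],[0,0,0],[0,0,0]], "delta_pos": [[0.012,-0.043,0],[0.024,-0.086,0],[0.036,-0.13,0],[0.048,-0.174,0],[0.06,-0.218,0]], "grip": [0.15,0.15,0.15,0.15,0.15]}}

```text
time: 32.6
eef_pos: [0.5228, 0.2865, 0.1223]
eef_rot: [3.141, 0.0, -0.003]
wrist_force: [0.9, -0.9, -0.1]
width: 0.0803
grasp_force: 0.0
```

Call:
{"api": "carry_out", "payload": {"angular": [[0,0,0],[0,0,0],[0,0,0],[0,0,0],[0,0,0]], "delta_pos": [[0.012,-0.043,0],[0.0275,-0.1,0],[0.0275,-0.1,0],[0.0275,-0.1,0],[0.0275,-0.1,0]], "grip": [0.15,0.15,0.15,0.15,0.15]}}

```text
time: 33.1
eef_pos: [0.5503, 0.3825, 0.1216]
eef_rot: [3.139, 0.001, -0.004]
wrist_force: [-0.8, 0.7, -0.6]
width: 0.0799
grasp_force: 0.0
```

```bash
python3 - <<'E'
from h import *
st(); T=snap('top');S=snap('side'); stack(S,.036)
biscuits(T,S,[(149,182)],[(138,268)])
fingers(S,(.55,.385),.02,.15)
# side-view biscuit position from depth: points with z .026-.04 near
for s in(T,S):
    q=cloud(s).reshape(-1,3); q=q[(np.hypot(q[:,0]-.549,q[:,1]-.385)<.05)&(q[:,2]>.0265)&(q[:,2]<.04)]; print(len(q),np.median(q,0),(q.min(0)+q.max(0))/2)
E
```

```text
t 33.1 pos [0.5503 0.3825 0.1216] rot [ 1.7986e+02  5.0000e-02 -2.4000e-01] F [-0.8  0.7 -0.6] w 0.0799 g 0.0 q [-0.45, 0.75, -0.35, 1.51, 0.3, 0.94, -2.47]
stack px [272.9 209.6] at z 0.036 [ 0.4402 -0.0069] dia 0.099 ext [20. 28.]
bis T [0.5339 0.383 ] S [0.5327 0.391 ] tri [0.5374 0.3867 0.016 ] 0.0049 dia 0.021 0.081
0.02 175 x 0.52 0.579 y [0.316 0.392 0.434]
0.03 250 x 0.521 0.576 y [0.356 0.384 0.414]
0.14 35 x 0.54 0.56 y [0.331 0.343 0.435]
2 [0.50898845 0.40364412 0.02692799] [0.50898845 0.40364412 0.02692799]
346 [0.54584033 0.38625241 0.03152575] [0.54652936 0.38508063 0.03145825]
```

Call:
{"api": "carry_out", "payload": {"angular": [[0,0,0],[0,0,0],[0,0,0],[0,0,0],[0,0,0]], "delta_pos": [[0,0,0.03],[0,0,0.06],[0,0,0.09],[0,0,0.106],[0,0,0.111]], "grip": [0.15,0.15,0.15,0.15,0.15]}}

```text
time: 33.7
eef_pos: [0.5498, 0.3825, 0.0094]
eef_rot: [3.139, 0.002, -0.005]
wrist_force: [0.3, 0.9, 0.4]
width: 0.0801
grasp_force: 0.0
```

Call:
{"api": "carry_out", "payload": {"angular": [[0,0,0],[0,0,0],[0,0,0],[0,0,0],[0,0,0]], "delta_pos": [[0,0,0.003],[0,0,0.0055],[0,0,0.0055],[0,0,0.0055],[0,0,0.0055]], "grip": [0.15,0.15,0.15,0.3,0.45]}}

```text
time: 34.2
eef_pos: [0.5508, 0.385, 0.0062]
eef_rot: [-3.141, -0.001, -0.003]
wrist_force: [0.0, 0.0, 0.1]
width: 0.0672
grasp_force: 0.0
```

Call:
{"api": "carry_out", "payload": {"angular": [[0,0,0],[0,0,0],[0,0,0],[0,0,0],[0,0,0]], "delta_pos": [[0,0,0],[0,0,0],[0,0,0],[0,0,-0.005],[0,0,-0.02]], "grip": [0.6,1,1,1,1]}}

```text
time: 34.7
eef_pos: [0.5493, 0.3837, 0.0246]
eef_rot: [3.139, 0.003, -0.003]
wrist_force: [0.3, -0.2, -0.2]
width: 0.059
grasp_force: 30.0
```

```bash
python3 - <<'E'
from h import *
st()
E
```

```text
t 34.7 pos [0.5493 0.3837 0.0246] rot [ 1.7988e+02  1.5000e-01 -1.8000e-01] F [ 0.3 -0.2 -0.2] w 0.059 g 30.0 q [-0.47, 0.87, -0.31, 1.57, 0.35, 0.76, -2.51]
```

Call:
{"api": "carry_out", "payload": {"angular": [[0,0,0],[0,0,0],[0,0,0],[0,0,0],[0,0,0]], "delta_pos": [[0,0,-0.04],[0,0,-0.08],[-0.01,0.036,-0.1],[-0.022,0.079,-0.1],[-0.034,0.122,-0.1]], "grip": [1,1,1,1,1]}}

```text
time: 35.2
eef_pos: [0.5163, 0.2622, 0.1275]
eef_rot: [-3.14, -0.003, -0.002]
wrist_force: [0.2, -1.0, -0.7]
width: 0.0595
grasp_force: 30.0
```

Call:
{"api": "carry_out", "payload": {"angular": [[0,0,0],[0,0,0],[0,0,0],[0,0,0],[0,0,0]], "delta_pos": [[-0.012,0.043,0],[-0.024,0.086,0],[-0.036,0.13,0],[-0.048,0.174,0],[-0.06,0.218,0]], "grip": [1,1,1,1,1]}}

```text
time: 35.7
eef_pos: [0.4552, 0.0434, 0.1266]
eef_rot: [3.141, -0.002, -0.003]
wrist_force: [0.8, 0.6, -0.8]
width: 0.059
grasp_force: 30.0
```

Call:
{"api": "carry_out", "payload": {"angular": [[0,0,0],[0,0,0],[0,0,0],[0,0,0],[0,0,0]], "delta_pos": [[-0.0145,0.051,0],[-0.0145,0.051,0],[-0.0145,0.051,0],[-0.0145,0.051,0.03],[-0.0145,0.051,0.05]], "grip": [1,1,1,1,1]}}

```text
time: 36.2
eef_pos: [0.4422, -0.0039, 0.0754]
eef_rot: [-3.14, -0.003, -0.001]
wrist_force: [-0.1, -0.4, -0.2]
width: 0.0589
grasp_force: 30.0
```

Call:
{"api": "carry_out", "payload": {"angular": [[0,0,0],[0,0,0],[0,0,0],[0,0,0],[0,0,0]], "delta_pos": [[0,0,0.01],[0,0,0.018],[0,0,0.018],[0,0,0.018],[0,0,0.018]], "grip": [1,1,1,1,1]}}

```text
time: 36.7
eef_pos: [0.4413, -0.0057, 0.0581]
eef_rot: [-3.141, -0.001, -0.003]
wrist_force: [-0.7, -0.1, 0.8]
width: 0.059
grasp_force: 30.0
```

```bash
python3 - <<'E'
from h import *
st()
E
```

```text
t 36.7 pos [ 0.4413 -0.0057  0.0581] rot [-1.7999e+02 -8.0000e-02 -1.7000e-01] F [-0.7 -0.1  0.8] w 0.059 g 30.0 q [0.16, 0.58, -0.3, 2.2, 0.42, 0.41, -2.05]
```

Call:
{"api": "carry_out", "payload": {"angular": [[0,0,0],[0,0,0],[0,0,0],[0,0,0],[0,0,0]], "delta_pos": [[0.0008,0,0.003],[0.0008,0,0.005],[0.0008,0,0.006],[0.0008,0,0.006],[0.0008,0,0.006]], "grip": [1,1,1,1,1]}}

```text
time: 37.2
eef_pos: [0.4416, -0.0061, 0.0518]
eef_rot: [3.141, -0.0, -0.003]
wrist_force: [-0.8, -0.5, 5.3]
width: 0.0592
grasp_force: 30.0
```

Call:
{"api": "carry_out", "payload": {"angular": [[0,0,0],[0,0,0],[0,0,0],[0,0,0],[0,0,0]], "delta_pos": [[0,0,0],[0,0,0],[0,0,0],[0,0,0],[0,0,-0.005]], "grip": [0.3,0.25,0.25,0.25,0.25]}}

```text
time: 37.7
eef_pos: [0.441, -0.0059, 0.0562]
eef_rot: [3.142, 0.001, -0.003]
wrist_force: [0.2, 0.6, 0.1]
width: 0.0704
grasp_force: 0.0
```

Call:
{"api": "carry_out", "payload": {"angular": [[0,0,0],[0,0,0],[0,0,0],[0,0,0],[0,0,0]], "delta_pos": [[0,0,-0.02],[0,0,-0.06],[0,0,-0.1],[0.034,0.022,-0.11],[0.068,0.044,-0.11]], "grip": [0.25,0.25,0.3,0.4,0.5]}}

```text
time: 38.2
eef_pos: [0.5116, -0.0504, 0.1698]
eef_rot: [3.141, -0.005, -0.002]
wrist_force: [1.4, 0.4, 0.4]
width: 0.053
grasp_force: 0.0
```

Call:
{"api": "carry_out", "payload": {"angular": [[0,0,0],[0,0,0],[0,0,0],[0,0,0],[0,0,0]], "delta_pos": [[0.035,0.023,0],[0.07,0.045,0],[0.105,0.068,0],[0.14,0.091,0],[0.14,0.091,0]], "grip": [0.5,0.5,0.5,0.5,0.5]}}

```text
time: 38.7
eef_pos: [0.6523, -0.1462, 0.1657]
eef_rot: [3.14, -0.003, -0.009]
wrist_force: [-0.8, 0.4, -0.4]
width: 0.047
grasp_force: 0.0
```

```bash
python3 - <<'E'
from h import *
st(); T=snap('top');S=snap('side'); stack(S,.043)
h=hsv(S); c,p=comp((h[...,1]>90)&(h[...,2]<120)&(h[...,0]<20),(254,141),15); print('cover knob',c, c is not None and onplane(S,c,.098).round(4))
woods(T,S,[((362,185),(330,139)),((298,221),(314,193))],.010)
a=cv2.resize(S['color'][95:275,160:380],(733,600),interpolation=cv2.INTER_CUBIC); cv2.imwrite('pics/g5.png',a[:,:,::-1])
q=cloud(S).reshape(-1,3); q=q[(np.hypot(q[:,0]-.441,q[:,1]+.006)<.06)&(q[:,2]>.07)&(q[:,2]<.09)]; print(len(q),q.mean(0).round(4),((q.min(0)+q.max(0))/2).round(4))
E
```

```text
t 38.7 pos [ 0.6523 -0.1462  0.1657] rot [ 1.7991e+02 -1.6000e-01 -4.9000e-01] F [-0.8  0.4 -0.4] w 0.047 g 0.0 q [0.41, 0.7, -0.41, 1.48, 0.31, 1.02, -1.65]
stack px [272.4 207.7] at z 0.043 [ 0.4416 -0.006 ] dia 0.115 ext [21. 31.]
cover knob [254.         140.38271605] [[ 0.6478 -0.1407  0.098 ]]
wood px [362.3 184.8] [329.2 140.1] T [ 0.5516 -0.4054] S [ 0.5484 -0.4035] tri [ 0.5515 -0.4066  0.0069] 0.0016 dia 0.085 0.088
wood px [293.9 219.3] [314.5 193.6] T [ 0.4199 -0.149 ] S [ 0.4144 -0.1621] tri [ 0.4138 -0.1512  0.0192] 0.0118 dia 0.078 0.088
285 [ 0.436  -0.0034  0.0763] [ 0.4374 -0.0051  0.0756]
```

View pics/g5.png

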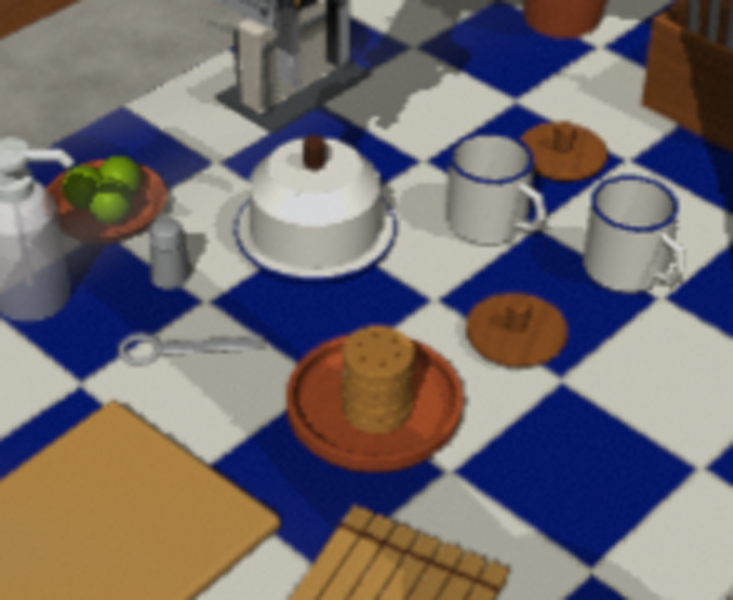

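The side view shows a straight pile of five at crop (378,378) in the dish, an empty board, the cover in place at crop (315,200), and mugs and lids untouched. Now I fetch the cover.

Call:
{"api": "carry_out", "payload": {"angular": [[0,0,0],[0,0,0],[0,0,0],[0,0,0],[0,0,0]], "delta_pos": [[0,0,0],[0,0,0.02],[0,0,0.04],[0,0,0.05],[0,0,0.05]], "grip": [0.5,0.5,0.5,0.5,0.5]}}

```text
time: 39.3
eef_pos: [0.6473, -0.1407, 0.1155]
eef_rot: [-3.141, 0.003, -0.002]
wrist_force: [-0.1, 0.7, -0.7]
width: 0.0469
grasp_force: 0.0
```

```bash
python3 - <<'E'
from h import *
st()
E
```

```text
t 39.3 pos [ 0.6473 -0.1407  0.1155] rot [-1.7997e+02  1.8000e-01 -1.2000e-01] F [-0.1  0.7 -0.7] w 0.0469 g 0.0 q [0.39, 0.75, -0.39, 1.54, 0.33, 0.92, -1.68]
```

Call:
{"api": "carry_out", "payload": {"angular": [[0,0,0],[0,0,0],[0,0,0],[0,0,0],[0,0,0]], "delta_pos": [[0.001,0,0.02],[0.001,0,0.035],[0.001,0,0.043],[0.001,0,0.0445],[0.001,0,0.0445]], "grip": [0.5,0.5,0.5,0.5,0.5]}}

```text
time: 39.8
eef_pos: [0.6502, -0.1415, 0.0721]
eef_rot: [-3.141, -0.0, -0.003]
wrist_force: [0.4, 0.6, 0.9]
width: 0.047
grasp_force: 0.0
```

Call:
{"api": "carry_out", "payload": {"angular": [[0,0,0],[0,0,0],[0,0,0],[0,0,0],[0,0,0]], "delta_pos": [[0,0,0],[0,0,0],[0,0,0],[0,0,0],[0,0,0]], "grip": [0.7,1,1,1,1]}}

```text
time: 40.3
eef_pos: [0.6503, -0.1415, 0.0724]
eef_rot: [-3.142, -0.001, -0.003]
wrist_force: [-0.0, 0.9, 2.8]
width: 0.0215
grasp_force: 30.0
```

```bash
python3 - <<'E'
from h import *
st()
E
```

```text
t 40.3 pos [ 0.6503 -0.1415  0.0724] rot [-1.8e+02 -4.0e-02 -1.9e-01] F [-0.   0.9  2.8] w 0.0215 g 30.0 q [0.38, 0.8, -0.37, 1.56, 0.36, 0.84, -1.7]
```

Call:
{"api": "carry_out", "payload": {"angular": [[0,0,0],[0,0,0],[0,0,0],[0,0,0],[0,0,0]], "delta_pos": [[0,0,-0.01],[0,0,-0.04],[0,0,-0.08],[0,0,-0.12],[-0.02,-0.013,-0.12]], "grip": [1,1,1,1,1]}}

```text
time: 40.8
eef_pos: [0.636, -0.1308, 0.1982]
eef_rot: [3.139, -0.014, -0.006]
wrist_force: [1.0, -0.1, -2.3]
width: 0.0216
grasp_force: 30.0
```

Call:
{"api": "carry_out", "payload": {"angular": [[0,0,0],[0,0,0],[0,0,0],[0,0,0],[0,0,0]], "delta_pos": [[-0.03,-0.02,0],[-0.06,-0.04,0],[-0.09,-0.06,0],[-0.12,-0.08,0],[-0.15,-0.1,0]], "grip": [1,1,1,1,1]}}

```text
time: 41.3
eef_pos: [0.4788, -0.0275, 0.1923]
eef_rot: [3.141, 0.0, -0.003]
wrist_force: [-0.4, 0.6, -2.2]
width: 0.0212
grasp_force: 30.0
```

Call:
{"api": "carry_out", "payload": {"angular": [[0,0,0],[0,0,0],[0,0,0],[0,0,0],[0,0,0]], "delta_pos": [[-0.02,-0.012,0],[-0.038,-0.0225,0],[-0.038,-0.0225,0],[-0.038,-0.0225,0],[-0.038,-0.0225,0]], "grip": [1,1,1,1,1]}}

```text
time: 41.8
eef_pos: [0.4437, -0.006, 0.1922]
eef_rot: [3.142, -0.001, -0.004]
wrist_force: [1.1, -0.2, -3.0]
width: 0.0216
grasp_force: 30.0
```

```bash
python3 - <<'E'
from h import *
st(); S=snap('side')
h=hsv(S); m=(h[...,1]<60)&(h[...,2]>90)
q=cloud(S); mm=(np.abs(q[...,0]-.442)<.1)&(np.abs(q[...,1]+.006)<.1)&(q[...,2]>.09)&(q[...,2]<.21)
r=q[mm&(q[...,2]<.15)]; print(len(r),r.min(0).round(3),r.max(0).round(3),((r.min(0)+r.max(0))/2).round(4))
h2=(h[...,0]<12)&(h[...,1]>120); qq=q[h2&(np.hypot(q[...,0]-.442,q[...,1]+.006)<.1)&(q[...,2]<.04)]; print(qq.min(0),qq.max(0))
E
```

```text
t 41.8 pos [ 0.4437 -0.006   0.1922] rot [ 1.8e+02 -8.0e-02 -2.4e-01] F [ 1.1 -0.2 -3. ] w 0.0216 g 30.0 q [0.31, 0.36, -0.48, 2.05, 0.23, 0.78, -1.88]
742 [ 0.362 -0.078  0.123] [0.516 0.073 0.15 ] [ 0.4391 -0.0024  0.1363]
[ 0.36356499 -0.07560486  0.00074435] [0.51280905 0.07208802 0.03242596]
```

Call:
{"api": "carry_out", "payload": {"angular": [[0,0,0],[0,0,0],[0,0,0],[0,0,0],[0,0,0]], "delta_pos": [[-0.001,0,0.02],[-0.001,0,0.04],[-0.001,0,0.06],[-0.001,0,0.08],[-0.001,0,0.08]], "grip": [1,1,1,1,1]}}

```text
time: 42.35
eef_pos: [0.4402, -0.006, 0.11]
eef_rot: [3.142, 0.005, -0.004]
wrist_force: [-0.9, -0.8, -2.8]
width: 0.0216
grasp_force: 30.0
```

Call:
{"api": "carry_out", "payload": {"angular": [[0,0,0],[0,0,0],[0,0,0],[0,0,0],[0,0,0]], "delta_pos": [[0,0,0.005],[0,0,0.01],[0,0,0.014],[0,0,0.017],[0,0,0.017]], "grip": [1,1,1,1,1]}}

```text
time: 42.85
eef_pos: [0.4415, -0.0055, 0.0949]
eef_rot: [3.142, -0.0, -0.003]
wrist_force: [0.4, 0.2, -2.7]
width: 0.0216
grasp_force: 30.0
```

```bash
python3 - <<'E'
from h import *
st()
E
```

```text
t 42.85 pos [ 0.4415 -0.0055  0.0949] rot [180.    -0.    -0.18] F [ 0.4  0.2 -2.7] w 0.0216 g 30.0 q [0.22, 0.52, -0.38, 2.16, 0.38, 0.52, -2.02]
```

Call:
{"api": "carry_out", "payload": {"angular": [[0,0,0],[0,0,0],[0,0,0]], "delta_pos": [[0,0,0.001],[0,0,0.002],[0,0,0.002]], "grip": [1,1,1]}}

```text
time: 43.15
eef_pos: [0.4415, -0.0054, 0.093]
eef_rot: [3.142, -0.0, -0.003]
wrist_force: [-0.1, 0.2, -2.7]
width: 0.0216
grasp_force: 30.0
```

Call:
{"api": "carry_out", "payload": {"angular": [[0,0,0],[0,0,0],[0,0,0]], "delta_pos": [[0,0,0.0005],[0,0,0.001],[0,0,0.001]], "grip": [1,1,1]}}

```text
time: 43.45
eef_pos: [0.4416, -0.0054, 0.0922]
eef_rot: [3.141, -0.0, -0.003]
wrist_force: [-2.4, 0.3, 0.8]
width: 0.0214
grasp_force: 30.0
```

```bash
python3 - <<'E'
from h import *
st()
E
```

```text
t 43.45 pos [ 0.4416 -0.0054  0.0922] rot [ 1.7999e+02 -2.0000e-02 -1.9000e-01] F [-2.4  0.3  0.8] w 0.0214 g 30.0 q [0.21, 0.52, -0.37, 2.17, 0.38, 0.51, -2.02]
```

Call:
{"api": "carry_out", "payload": {"angular": [[0,0,0],[0,0,0],[0,0,0],[0,0,0],[0,0,0]], "delta_pos": [[0,0,0],[0,0,0],[0,0,0],[0,0,0],[0,0,-0.01]], "grip": [0.7,0.5,0.5,0.5,0.5]}}

```text
time: 43.95
eef_pos: [0.4406, -0.0055, 0.1015]
eef_rot: [3.142, 0.002, -0.003]
wrist_force: [-0.7, 0.1, -0.1]
width: 0.047
grasp_force: 0.0
```

Call:
{"api": "carry_out", "payload": {"angular": [[0,0,0],[0,0,0],[0,0,0],[0,0,0],[0,0,0]], "delta_pos": [[0,0,-0.03],[0,0,-0.07],[-0.006,0.04,-0.08],[-0.012,0.08,-0.08],[-0.018,0.12,-0.08]], "grip": [0.5,0.5,0.5,0.5,0.5]}}

```text
time: 44.45
eef_pos: [0.4233, -0.1267, 0.1834]
eef_rot: [3.141, -0.002, -0.002]
wrist_force: [0.8, -0.2, -0.6]
width: 0.0469
grasp_force: 0.0
```

Call:
{"api": "carry_out", "payload": {"angular": [[0,0,0],[0,0,0],[0,0,0],[0,0,0],[0,0,0]], "delta_pos": [[-0.0075,0.0385,0],[-0.0075,0.0385,0],[-0.0075,0.0385,0.04],[-0.0075,0.0385,0.06],[-0.0075,0.0385,0.06]], "grip": [0.5,0.5,0.5,0.5,0.5]}}

```text
time: 44.95
eef_pos: [0.4137, -0.1626, 0.1206]
eef_rot: [-3.14, 0.004, -0.002]
wrist_force: [-0.8, -0.7, -0.0]
width: 0.0471
grasp_force: 0.0
```

```bash
python3 - <<'E'
from h import *
st(); T=snap('top');S=snap('side')
h=hsv(S); c,p=comp((h[...,1]>90)&(h[...,2]<110)&(h[...,0]<20),(273,188),15); print('cover knob',c,c is not None and onplane(S,c,.118).round(4))
woods(T,S,[((362,185),(330,139)),((298,221),(314,193))],.010)
for b in((308,139),(350,151)):
    hh=upmask(S,b,20,lambda H:(H[...,0]<60)&(H[...,1]<40)&(H[...,2]>100)); print(circ(S,hh,.08))
# lid knob centre by side depth
q=cloud(S).reshape(-1,3)
for xy in((.415,-.164),(.55,-.404)):
    r=q[(np.hypot(q[:,0]-xy[0],q[:,1]-xy[1])<.03)&(q[:,2]>.027)&(q[:,2]<.06)]; print(len(r),r.min(0).round(3),r.max(0).round(3),np.median(r[:,2]))
a=cv2.resize(S['color'][95:275,160:380],(733,600),interpolation=cv2.INTER_CUBIC); cv2.imwrite('pics/g6.png',a[:,:,::-1])
E
```

```text
t 44.95 pos [ 0.4137 -0.1626  0.1206] rot [-1.7988e+02  2.4000e-01 -1.3000e-01] F [-0.8 -0.7 -0. ] w 0.0471 g 0.0 q [0.6, 0.48, -0.41, 2.13, 0.33, 0.6, -1.61]
cover knob [273.  188.5] [[ 0.44   -0.0052  0.118 ]]
wood px [361.9 184.7] [335.3 140.7] T [ 0.5519 -0.4041] S [ 0.5312 -0.4154] tri [ 0.5418 -0.4101  0.0098] 0.0235 dia 0.084 0.067
wood px [298.2 225.2] [314.5 193.6] T [ 0.3986 -0.1646] S [ 0.4144 -0.1621] tri [ 0.4038 -0.1598  0.017 ] 0.0145 dia 0.078 0.088
(array([ 0.52127345, -0.31687029]), np.float64(0.2232157313258415))
(array([ 0.40129125, -0.30837588]), np.float64(0.0652481068889308))
41 [ 0.404 -0.174  0.028] [ 0.422 -0.151  0.044] 0.03895092192217317
7 [ 0.541 -0.41   0.027] [ 0.547 -0.398  0.047] 0.035248511901673156
```

View pics/g6.png

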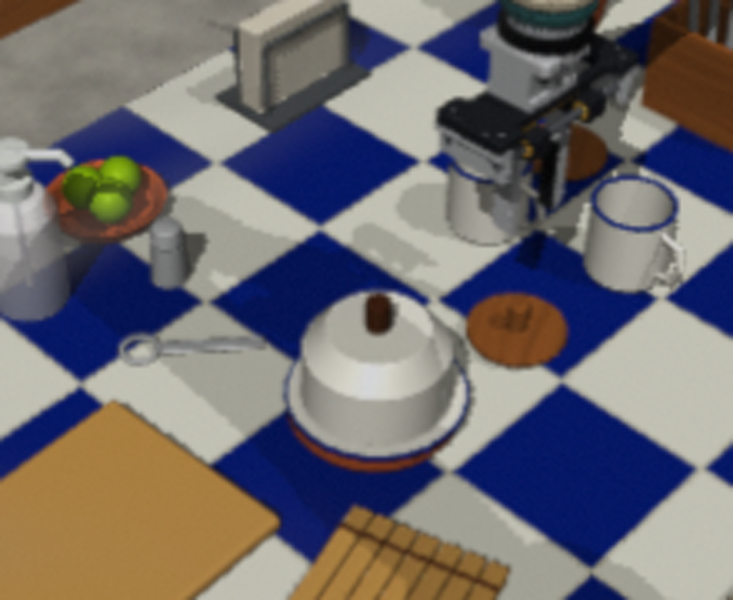

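The side view shows the cover seated level on the dish, with its knob at crop (378,312), the same spot as at the start. Both lids and mugs are as before. Next is the near lid at (0.415, -0.164).

Call:
{"api": "carry_out", "payload": {"angular": [[0,0,0],[0,0,0],[0,0,0],[0,0,0],[0,0,0]], "delta_pos": [[0,0,0.03],[0,0,0.06],[0,0,0.09],[0,0,0.105],[0,0,0.114]], "grip": [0.5,0.5,0.5,0.5,0.5]}}

```text
time: 45.55
eef_pos: [0.4165, -0.1637, 0.008]
eef_rot: [3.141, -0.001, -0.003]
wrist_force: [-0.3, -0.0, 0.2]
width: 0.0471
grasp_force: 0.0
```

Call:
{"api": "carry_out", "payload": {"angular": [[0,0,0],[0,0,0],[0,0,0],[0,0,0],[0,0,0]], "delta_pos": [[0,0,0],[0,0,0],[0,0,0],[0,0,0],[0,0,0]], "grip": [0.5,0.65,0.8,1,1]}}

```text
time: 46.05
eef_pos: [0.4159, -0.1641, 0.0086]
eef_rot: [3.141, -0.001, -0.004]
wrist_force: [-0.5, 0.4, 4.9]
width: 0.0195
grasp_force: 30.0
```

Call:
{"api": "carry_out", "payload": {"angular": [[0,0,0],[0,0,0],[0,0,0],[0,0,0],[0,0,0]], "delta_pos": [[0,0,0],[0,0,0],[0,0,0],[0,0,0],[0,0,0]], "grip": [1,1,1,1,1]}}

```text
time: 46.55
eef_pos: [0.4159, -0.1641, 0.0086]
eef_rot: [3.141, -0.001, -0.003]
wrist_force: [-0.6, -0.2, 6.5]
width: 0.0193
grasp_force: 30.0
```

```bash
python3 - <<'E'
from h import *
st()
E
```

```text
t 46.55 pos [ 0.4159 -0.1641  0.0086] rot [ 1.7997e+02 -6.0000e-02 -2.0000e-01] F [-0.6 -0.2  6.5] w 0.0193 g 30.0 q [0.46, 0.68, -0.22, 2.21, 0.5, 0.29, -1.76]
```

Call:
{"api": "carry_out", "payload": {"angular": [[0,0,0],[0,0,0],[0,0,0],[0,0,0],[0,0,0]], "delta_pos": [[0,0,-0.01],[0,0,-0.04],[0,0,-0.08],[0,0,-0.12],[0,0,-0.12]], "grip": [1,1,1,1,1]}}

```text
time: 47.05
eef_pos: [0.4186, -0.1647, 0.1325]
eef_rot: [3.139, -0.008, -0.004]
wrist_force: [0.6, -0.3, -0.1]
width: 0.019
grasp_force: 30.0
```

Call:
{"api": "carry_out", "payload": {"angular": [[0,0,0],[0,0,0],[0,0,0],[0,0,0],[0,0,0]], "delta_pos": [[-0.003,0.035,0],[-0.006,0.07,0],[-0.009,0.105,0],[-0.012,0.135,0],[-0.013,0.146,0]], "grip": [1,1,1,1,1]}}

```text
time: 47.55
eef_pos: [0.4003, -0.3129, 0.1273]
eef_rot: [3.141, 0.001, -0.008]
wrist_force: [-0.0, 0.6, -0.8]
width: 0.0193
grasp_force: 30.0
```

Call:
{"api": "carry_out", "payload": {"angular": [[0,0,0],[0,0,0],[0,0,0],[0,0,0],[0,0,0]], "delta_pos": [[0,0,0],[0,0,0.01],[0,0,0.02],[0,0,0.027],[0,0,0.027]], "grip": [1,1,1,1,1]}}

```text
time: 48.05
eef_pos: [0.4013, -0.3082, 0.0996]
eef_rot: [-3.14, 0.002, -0.001]
wrist_force: [0.5, 0.2, -0.9]
width: 0.0191
grasp_force: 30.0
```

```bash
python3 - <<'E'
from h import *
st(); S=snap('side'); T=snap('top'); h=hsv(S)
ms=(h[...,0]<16)&(h[...,1]>140)&(h[...,2]<150)
K=np.array([[S['f'],0,S['cx']],[0,S['f'],S['cy']],[0,0,1.]])
uv=cv2.projectPoints(np.array([[.402,-.308,.10]]),S['rvec'],S['tvec'],K,np.array([S['k1'],0,0,0.]))[0].ravel(); c,p=comp(ms,uv,20)
print(uv,c,c is not None and (onplane(S,c,.097).round(4),circ(S,p,.097)))
E
```

```text
t 48.05 pos [ 0.4013 -0.3082  0.0996] rot [-1.7989e+02  1.3000e-01 -7.0000e-02] F [ 0.5  0.2 -0.9] w 0.0191 g 30.0 q [0.88, 0.58, -0.41, 1.99, 0.38, 0.64, -1.35]
[350.45614476 150.18327869] [341.55695142 146.20812395] (array([[ 0.4355, -0.3081,  0.097 ]]), (array([ 0.44068846, -0.30453589]), np.float64(0.14723818345838494)))
```

Call:
{"api": "carry_out", "payload": {"angular": [[0,0,0],[0,0,0],[0,0,0],[0,0,0],[0,0,0]], "delta_pos": [[0,0,0.003],[0,0,0.006],[0,0,0.01],[0,0,0.014],[0,0,0.014]], "grip": [1,1,1,1,1]}}

```text
time: 48.65
eef_pos: [0.4016, -0.3096, 0.0864]
eef_rot: [-3.141, 0.001, -0.003]
wrist_force: [-0.1, 0.2, -0.6]
width: 0.0191
grasp_force: 30.0
```

Call:
{"api": "carry_out", "payload": {"angular": [[0,0,0],[0,0,0],[0,0,0],[0,0,0],[0,0,0]], "delta_pos": [[0,0,0.001],[0,0,0.002],[0,0,0.003],[0,0,0.003],[0,0,0.003]], "grip": [1,1,1,1,1]}}

```text
time: 49.15
eef_pos: [0.402, -0.3098, 0.084]
eef_rot: [3.142, -0.0, -0.003]
wrist_force: [-0.3, -0.6, -1.0]
width: 0.0194
grasp_force: 30.0
```

```bash
python3 - <<'E'
from h import *
st()
E
```

```text
t 49.15 pos [ 0.402  -0.3098  0.084 ] rot [ 1.8e+02 -1.0e-02 -1.8e-01] F [-0.3 -0.6 -1. ] w 0.0194 g 30.0 q [0.87, 0.61, -0.39, 2.0, 0.4, 0.6, -1.37]
```

Call:
{"api": "carry_out", "payload": {"angular": [[0,0,0],[0,0,0],[0,0,0]], "delta_pos": [[0,0,0.001],[0,0,0.0015],[0,0,0.0015]], "grip": [1,1,1]}}

```text
time: 49.45
eef_pos: [0.402, -0.3098, 0.0826]
eef_rot: [3.141, -0.0, -0.003]
wrist_force: [-1.2, -0.9, 0.7]
width: 0.0191
grasp_force: 30.0
```

Call:
{"api": "carry_out", "payload": {"angular": [[0,0,0],[0,0,0]], "delta_pos": [[0,0,0.001],[0,0,0.001]], "grip": [1,1]}}

```text
time: 49.65
eef_pos: [0.4021, -0.3099, 0.0825]
eef_rot: [3.141, -0.0, -0.003]
wrist_force: [-2.8, 0.7, 11.0]
width: 0.0193
grasp_force: 30.0
```

```bash
python3 - <<'E'
from h import *
st()
E
```

```text
t 49.65 pos [ 0.4021 -0.3099  0.0825] rot [179.95  -0.    -0.19] F [-2.8  0.7 11. ] w 0.0193 g 30.0 q [0.87, 0.61, -0.39, 2.0, 0.4, 0.6, -1.37]
```

Call:
{"api": "carry_out", "payload": {"angular": [[0,0,0],[0,0,0],[0,0,0],[0,0,0],[0,0,0]], "delta_pos": [[0,0,-0.0005],[0,0,-0.0005],[0,0,-0.0005],[0,0,-0.0005],[0,0,-0.01]], "grip": [0.8,0.5,0.5,0.5,0.5]}}

```text
time: 50.15
eef_pos: [0.4011, -0.3093, 0.0908]
eef_rot: [-3.14, 0.002, -0.003]
wrist_force: [-0.5, 0.3, -0.4]
width: 0.046
grasp_force: 0.0
```

Call:
{"api": "carry_out", "payload": {"angular": [[0,0,0],[0,0,0],[0,0,0],[0,0,0],[0,0,0]], "delta_pos": [[0,0,-0.03],[0,0,-0.07],[0.037,0.0235,-0.07],[0.074,0.047,-0.07],[0.111,0.07,-0.07]], "grip": [0.5,0.5,0.5,0.5,0.5]}}

```text
time: 50.65
eef_pos: [0.514, -0.3816, 0.1631]
eef_rot: [3.14, -0.001, -0.004]
wrist_force: [0.1, -0.2, -1.1]
width: 0.0469
grasp_force: 0.0
```

Call:
{"api": "carry_out", "payload": {"angular": [[0,0,0],[0,0,0],[0,0,0],[0,0,0],[0,0,0]], "delta_pos": [[0.037,0.024,0],[0.0385,0.024,0],[0.0385,0.024,0],[0.0385,0.024,0.03],[0.0385,0.024,0.04]], "grip": [0.5,0.5,0.5,0.5,0.5]}}

```text
time: 51.15
eef_pos: [0.5482, -0.4028, 0.1197]
eef_rot: [-3.139, 0.004, -0.003]
wrist_force: [-1.1, 0.1, -0.3]
width: 0.0471
grasp_force: 0.0
```

```bash
python3 - <<'E'
from h import *
st(); T=snap('top');S=snap('side')
woods(T,S,[((362,185),(330,139))],.010); woods(T,S,[((341,222),(350,149))],.084)
hh=upmask(S,(308,139),20,lambda H:(H[...,0]<60)&(H[...,1]<40)&(H[...,2]>100)); print(circ(S,hh,.08))
q=cloud(S).reshape(-1,3)
for xy in((.55,-.404),):
    r=q[(np.hypot(q[:,0]-xy[0],q[:,1]-xy[1])<.03)&(q[:,2]>.027)&(q[:,2]<.06)]; print(len(r),r.min(0).round(3),r.max(0).round(3))
h=hsv(S); c,p=comp((h[...,1]>90)&(h[...,2]<110)&(h[...,0]<20),(273,188),15); print('cover knob',c)
a=cv2.resize(S['color'][95:245,200:390],(760,600),interpolation=cv2.INTER_CUBIC); cv2.imwrite('pics/g7.png',a[:,:,::-1])
E
```

```text
t 51.15 pos [ 0.5482 -0.4028  0.1197] rot [-1.7987e+02  2.6000e-01 -1.6000e-01] F [-1.1  0.1 -0.3] w 0.0471 g 0.0 q [0.82, 0.78, -0.42, 1.48, 0.36, 0.97, -1.27]
wood px [361.8 186.8] [329.3 140.1] T [ 0.5442 -0.4033] S [ 0.5482 -0.4035] tri [ 0.5451 -0.4019  0.0122] 0.0032 dia 0.085 0.088
wood px [341.6 222.4] [350.3 154.9] T [ 0.4011 -0.3096] S [ 0.3993 -0.3068] tri [ 0.4014 -0.3102  0.0809] 0.0001 dia 0.085 0.088
(array([ 0.54030213, -0.26922041]), np.float64(0.06467014224714615))
33 [ 0.541 -0.414  0.027] [ 0.563 -0.39   0.045]
cover knob [273.05333333 188.49333333]
```

View pics/g7.png

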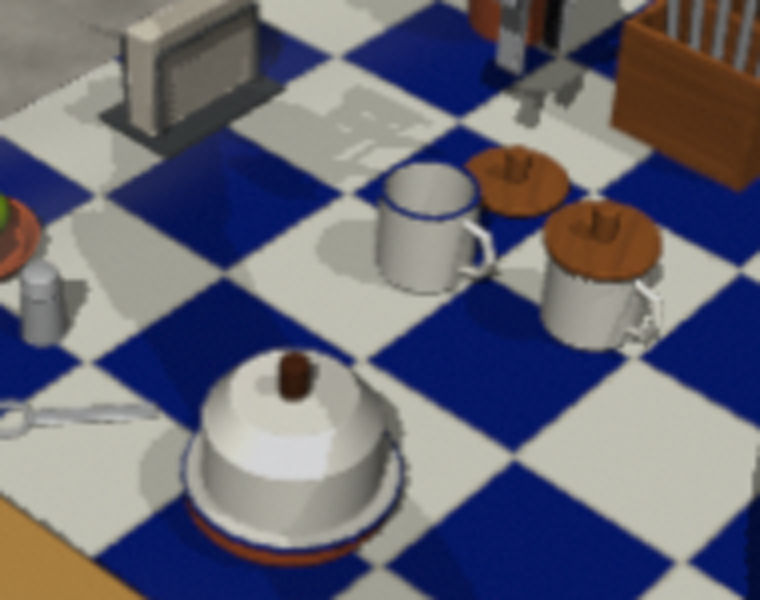

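The near mug's lid is seated level at crop (602,238), the cover is unchanged, and the far lid lies at crop (517,180). Next I pick up the far lid.

Call:
{"api": "carry_out", "payload": {"angular": [[0,0,0],[0,0,0],[0,0,0],[0,0,0],[0,0,0]], "delta_pos": [[0,0,0.03],[0,0,0.06],[0,0,0.09],[0,0,0.105],[0,0,0.114]], "grip": [0.5,0.5,0.5,0.5,0.5]}}

```text
time: 51.75
eef_pos: [0.5508, -0.4042, 0.0072]
eef_rot: [-3.141, 0.001, -0.003]
wrist_force: [-0.5, -0.4, 0.2]
width: 0.0468
grasp_force: 0.0
```

Call:
{"api": "carry_out", "payload": {"angular": [[0,0,0],[0,0,0],[0,0,0],[0,0,0],[0,0,0]], "delta_pos": [[0,0,0],[0,0,0],[0,0,0],[0,0,0],[0,0,0]], "grip": [0.5,0.65,0.8,1,1]}}

```text
time: 52.25
eef_pos: [0.5517, -0.4047, 0.0083]
eef_rot: [3.141, -0.001, -0.003]
wrist_force: [0.6, 0.2, 1.8]
width: 0.0191
grasp_force: 30.0
```

Call:
{"api": "carry_out", "payload": {"angular": [[0,0,0],[0,0,0],[0,0,0],[0,0,0],[0,0,0]], "delta_pos": [[0,0,0],[0,0,0],[0,0,0],[0,0,0],[0,0,0]], "grip": [1,1,1,1,1]}}

```text
time: 52.75
eef_pos: [0.5516, -0.4046, 0.0083]
eef_rot: [3.141, -0.001, -0.003]
wrist_force: [-0.3, 0.9, 5.7]
width: 0.0194
grasp_force: 30.0
```

```bash
python3 - <<'E'
from h import *
st()
E
```

```text
t 52.75 pos [ 0.5516 -0.4046  0.0083] rot [ 1.7996e+02 -5.0000e-02 -1.9000e-01] F [-0.3  0.9  5.7] w 0.0194 g 30.0 q [0.8, 0.91, -0.37, 1.54, 0.42, 0.77, -1.32]
```

Lift and carry to the far mug: dx −0.009, dy +0.134.

Call:
{"api": "carry_out", "payload": {"angular": [[0,0,0],[0,0,0],[0,0,0],[0,0,0],[0,0,0]], "delta_pos": [[0,0,-0.01],[0,0,-0.04],[0,0,-0.08],[0,0,-0.12],[0,0,-0.12]], "grip": [1,1,1,1,1]}}

```text
time: 53.25
eef_pos: [0.5551, -0.406, 0.1341]
eef_rot: [3.136, -0.01, -0.004]
wrist_force: [0.8, 0.0, 0.0]
width: 0.0188
grasp_force: 30.0
```

Call:
{"api": "carry_out", "payload": {"angular": [[0,0,0],[0,0,0],[0,0,0],[0,0,0],[0,0,0]], "delta_pos": [[-0.002,-0.035,0],[-0.004,-0.07,0],[-0.007,-0.105,0],[-0.009,-0.134,0],[-0.009,-0.134,0]], "grip": [1,1,1,1,1]}}

```text
time: 53.75
eef_pos: [0.5425, -0.2641, 0.1274]
eef_rot: [-3.138, 0.001, 0.004]
wrist_force: [0.0, -0.0, -0.1]
width: 0.0191
grasp_force: 30.0
```

Call:
{"api": "carry_out", "payload": {"angular": [[0,0,0],[0,0,0],[0,0,0],[0,0,0],[0,0,0]], "delta_pos": [[0,0,0.01],[0,0,0.02],[0,0,0.03],[0,0,0.035],[0,0,0.035]], "grip": [1,1,1,1,1]}}

```text
time: 54.25
eef_pos: [0.5416, -0.2706, 0.0909]
eef_rot: [-3.141, 0.002, -0.004]
wrist_force: [-0.1, -0.0, -0.2]
width: 0.0191
grasp_force: 30.0
```

Call:
{"api": "carry_out", "payload": {"angular": [[0,0,0],[0,0,0],[0,0,0]], "delta_pos": [[0,0,0.003],[0,0,0.006],[0,0,0.006]], "grip": [1,1,1]}}

```text
time: 54.55
eef_pos: [0.5425, -0.2703, 0.0863]
eef_rot: [-3.142, 0.0, -0.003]
wrist_force: [-0.9, -0.1, -0.7]
width: 0.0192
grasp_force: 30.0
```

```bash
python3 - <<'E'
from h import *
st()
E
```

```text
t 54.55 pos [ 0.5425 -0.2703  0.0863] rot [-1.8e+02  2.0e-02 -1.9e-01] F [-0.9 -0.1 -0.7] w 0.0192 g 30.0 q [0.66, 0.72, -0.4, 1.73, 0.38, 0.77, -1.5]
```

Call:
{"api": "carry_out", "payload": {"angular": [[0,0,0],[0,0,0],[0,0,0],[0,0,0]], "delta_pos": [[0,0,0.001],[0,0,0.002],[0,0,0.003],[0,0,0.003]], "grip": [1,1,1,1]}}

```text
time: 54.95
eef_pos: [0.5425, -0.2703, 0.0834]
eef_rot: [3.142, 0.0, -0.003]
wrist_force: [0.6, 0.3, -1.4]
width: 0.0192
grasp_force: 30.0
```

Call:
{"api": "carry_out", "payload": {"angular": [[0,0,0],[0,0,0],[0,0,0]], "delta_pos": [[0,0,0.001],[0,0,0.0015],[0,0,0.0015]], "grip": [1,1,1]}}

```text
time: 55.25
eef_pos: [0.5427, -0.2703, 0.0823]
eef_rot: [3.141, -0.0, -0.003]
wrist_force: [-0.8, -0.5, 1.6]
width: 0.0194
grasp_force: 30.0
```

```bash
python3 - <<'E'
from h import *
st()
E
```

```text
t 55.25 pos [ 0.5427 -0.2703  0.0823] rot [ 1.7999e+02 -1.0000e-02 -1.9000e-01] F [-0.8 -0.5  1.6] w 0.0194 g 30.0 q [0.66, 0.72, -0.4, 1.73, 0.38, 0.76, -1.5]
```

Seated at the expected height. Release, rise, and move clear for the final look.

Call:
{"api": "carry_out", "payload": {"angular": [[0,0,0],[0,0,0],[0,0,0],[0,0,0],[0,0,0]], "delta_pos": [[0,0,0],[0,0,0],[0,0,0],[0,0,0],[0,0,-0.01]], "grip": [0.8,0.5,0.5,0.5,0.5]}}

```text
time: 55.75
eef_pos: [0.5415, -0.2699, 0.091]
eef_rot: [-3.14, 0.003, -0.003]
wrist_force: [-0.6, -1.4, 0.6]
width: 0.0458
grasp_force: 0.0
```

Call:
{"api": "carry_out", "payload": {"angular": [[0,0,0],[0,0,0],[0,0,0],[0,0,0],[0,0,0]], "delta_pos": [[0,0,-0.04],[0,0,-0.08],[0,0,-0.12],[0,0.04,-0.14],[0,0.08,-0.14]], "grip": [0.5,0.5,0.5,0.5,0.5]}}

```text
time: 56.25
eef_pos: [0.5454, -0.3508, 0.2376]
eef_rot: [3.138, -0.008, -0.0]
wrist_force: [0.8, -1.2, -0.7]
width: 0.0466
grasp_force: 0.0
```

Call:
{"api": "carry_out", "payload": {"angular": [[0,0,0],[0,0,0],[0,0,0],[0,0,0],[0,0,0]], "delta_pos": [[-0.02,0.04,0],[-0.04,0.08,0],[-0.06,0.12,0],[-0.08,0.16,0],[-0.1,0.2,0]], "grip": [0.5,0.5,0.5,0.5,0.5]}}

```text
time: 56.75
eef_pos: [0.4407, -0.5515, 0.2329]
eef_rot: [3.141, -0.001, -0.003]
wrist_force: [0.2, -1.1, -0.2]
width: 0.0467
grasp_force: 0.0
```

Call:
{"api": "carry_out", "payload": {"angular": [[0,0,0],[0,0,0],[0,0,0],[0,0,0],[0,0,0]], "delta_pos": [[0,0,0],[0,0,0],[0,0,0],[0,0,0],[0,0,0]], "grip": [0.5,0.5,0.5,0.5,0.5]}}

```text
time: 57.25
eef_pos: [0.4429, -0.5486, 0.2324]
eef_rot: [-3.141, -0.001, -0.001]
wrist_force: [1.9, 1.0, 0.2]
width: 0.0469
grasp_force: 0.0
```

```bash
python3 - <<'E'
from h import *
st(); T=snap('top');S=snap('side')
woods(T,S,[((329,183),(308,142)),((341,222),(350,155))],.084); knob(T,S,(255,209),(273,187))
a=S['color'][95:245,200:390]; a=cv2.resize(a,(760,600),interpolation=cv2.INTER_CUBIC); cv2.imwrite('pics/g8.png',a[:,:,::-1])
E
```

```text
t 57.25 pos [ 0.4429 -0.5486  0.2324] rot [-1.7999e+02 -3.0000e-02 -5.0000e-02] F [1.9 1.  0.2] w 0.0469 g 0.0 q [1.08, 0.71, -0.45, 1.27, 0.3, 1.22, -0.95]
wood px [330.2 182.9] [306.8 140.7] T [ 0.5419 -0.2719] S [ 0.5405 -0.2685] tri [ 0.5429 -0.2723  0.0806] 0.0008 dia 0.085 0.089
wood px [341.6 222.4] [350.3 154.9] T [ 0.4012 -0.3096] S [ 0.3992 -0.3067] tri [ 0.4015 -0.3103  0.0806] 0.0003 dia 0.084 0.088
knob missing None [273.08080808 188.46464646]
```

View pics/g8.png

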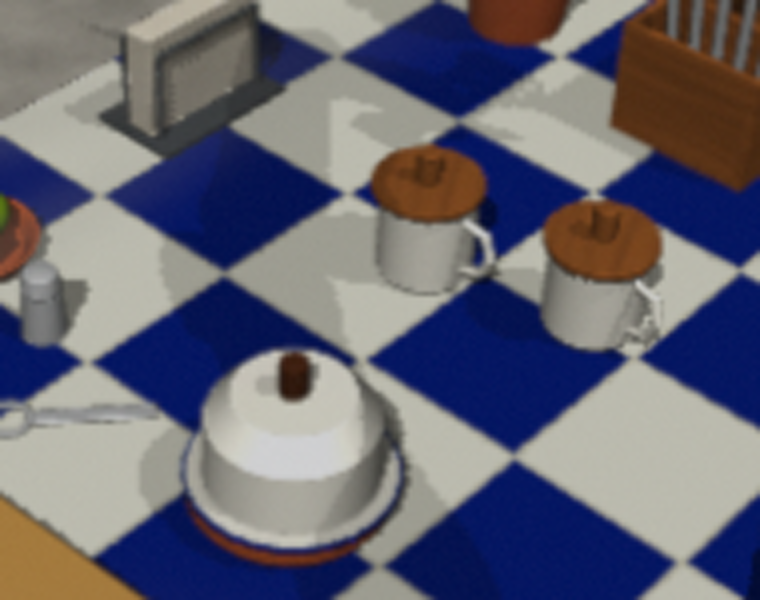

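The final picture shows both lids seated level on upright mugs at crop (428,182) and (602,238). The cover sits level on the dish at crop (293,460), and the shaker and opener have not moved.

```bash
python3 -c "
from plant import order
print(order.close_job())"
```

```text
the job is handed in; nothing more can be done
None
```

The job is done and handed in at about 57 s of the 210 s: all five biscuits stand in one straight pile in the dish with the cover seated level over them, and both mugs are upright with their lids seated level.

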